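Dock the extruders and pack the spares kit

TASK

Put the printer service kit together. Dock every black extruder module on the rail: feed its foot into the rail's open end and slide it in as far as it will go, so that the modules stand in a closed row with the first one against the red end stop. Pack all the spares on the bench (motor, jar, carton, orange case, green canister, whichever are there) upright in a row in the blue tray, sitting flat on its floor, and leave the tools, gear wheel and tape roll where they lie.

Things in the scene. Friction and masses are not known exactly. Their poses are not given: they have to be found in the camera images.
- rail: dock rail, fixed: cream base 240 (x) x 56 (y) x 12 mm high with an aluminium undercut track on it. Origin: centre of its underside; +x runs along the track to the closed end. Track floor = base top (z 12). From x -50 to 120 side walls 35 apart inside, lips above them with underside at z 21.5, top at z 26.5, 20 gap between them (y)
- rail_mouth (a point): open end of the track, where the lips begin: x -50, y 0, z 12 (on the track floor) in the rail's frame, same axes. From here back to x -73 the side walls flare outwards without lips; from -73 to -120 the base is a bare landing. A foot can enter only along +x from there
- rail_stop (a point): face of the red end stop (46 mm high): x +108, y 0, z 12 in the rail's frame, same axes. The first module's axis ends 22 mm before it (x +86), each next one 44 mm nearer the open end; feet touch each other
- tray: kit tray, fixed: blue open box, one row. Inside 206 long (x) x 52 wide (y), floor 5 mm thick; long side walls (5 mm thick) reach 16 mm above the bench, end walls 30 mm. Origin: centre of its underside, x along the row
- extruder1_c (a point): extruder module (may be absent): black block 34 (x) x 36 (y), 20 to 68 mm above its underside, white gear on -x face, bolts on top to 72; below it a neck 12 wide (y) x 30 long, then a steel foot 44 (x) x 30 (y) x 6 thick. 0.2 to 0.33 kg. Stands on the foot, z up; either end may enter the rail first. Point: on its axis, 34 mm above the foot's underside. Grip the plain +y and -y faces of the block
- extruder2_c (a point): extruder module (may be absent): black block 34 (x) x 36 (y), 20 to 68 mm above its underside, white gear on -x face, bolts on top to 72; below it a neck 12 wide (y) x 30 long, then a steel foot 44 (x) x 30 (y) x 6 thick. 0.2 to 0.33 kg. Stands on the foot, z up; either end may enter the rail first. Point: on its axis, 34 mm above the foot's underside. Grip the plain +y and -y faces of the block
- extruder3_c (a point): extruder module (may be absent): black block 34 (x) x 36 (y), 20 to 68 mm above its underside, white gear on -x face, bolts on top to 72; below it a neck 12 wide (y) x 30 long, then a steel foot 44 (x) x 30 (y) x 6 thick. 0.2 to 0.33 kg. Stands on the foot, z up; either end may enter the rail first. Point: on its axis, 34 mm above the foot's underside. Grip the plain +y and -y faces of the block
- motor_c (a point): spare motor: square block 42 x 42 x 52 mm high, steel end caps and black middle, with a thin shaft on top; 0.22 to 0.34 kg, weight low down. May be absent. Stands upright, z up; the point is at its centre, half-way up
- jar_c (a point): spare-nozzle jar: amber round jar, 40 mm diameter, 56 mm high, white cap; 0.1 kg, weight low down. May be absent. Stands upright, z up; the point is at its centre, half-way up
- carton_c (a point): small brown carton with a white band, 34 (x) x 44 (y) x 54 mm high; 0.07 to 0.13 kg, weight low down. May be absent. Stands upright, z up; the point is at its centre, half-way up
- case_c (a point): orange plastic case with a black seam, 30 (x) x 44 (y) x 50 mm high; 0.09 kg, weight low down. May be absent. Stands upright, z up; the point is at its centre, half-way up
- canister_c (a point): green round canister with a white stripe, 36 mm diameter, 54 mm high; 0.09 kg, weight low down. May be absent. Stands upright, z up; the point is at its centre, half-way up
- driver: screwdriver lying on the bench (leave alone), under 35 mm high, along its x
- spanner: steel spanner lying on the bench (leave alone)
- bigwheel: loose white gear wheel 58 mm across, 10 mm high (leave alone)
- taperoll: yellow ring-shaped tape roll, 70 mm across, 18 mm high (leave alone)
There are look-alikes about, which are no part of the job. What is shaped like the part that bears extruder2_c but purple is not meant.

How it is judged:
At the end, for the whole second after the job is handed in: Each module upright on the track floor; the first within 5 mm of the end stop, the others within 6 mm of touching a neighbour, the row pushed up (12 mm slack at most for three). Each spare upright on the tray floor between its walls. All released and at rest (x of extruder1_c in the frame of rail between -0.014 and 0.092 m and y of extruder1_c in the frame of rail between -0.006 and 0.006 m and z of extruder1_c in the frame of rail between 0.041 and 0.051 m and angle between each of extruder1_c, extruder2_c, extruder3_c, motor_c, jar_c, carton_c, case_c, canister_c's own z axis and vertical below 0.1 rad and (x of extruder1_c in the frame of rail above 0.081 m or distance between extruder1_c and extruder2_c below 0.05 m or distance between extruder1_c and extruder3_c below 0.05 m) and x of extruder2_c in the frame of rail between -0.014 and 0.092 m and y of extruder2_c in the frame of rail between -0.006 and 0.006 m and z of extruder2_c in the frame of rail between 0.041 and 0.051 m and (x of extruder2_c in the frame of rail above 0.081 m or distance between extruder2_c and extruder1_c below 0.05 m or distance between extruder2_c and extruder3_c below 0.05 m) and x of extruder3_c in the frame of rail between -0.014 and 0.092 m and y of extruder3_c in the frame of rail between -0.006 and 0.006 m and z of extruder3_c in the frame of rail between 0.041 and 0.051 m and (x of extruder3_c in the frame of rail above 0.081 m or distance between extruder3_c and extruder1_c below 0.05 m or distance between extruder3_c and extruder2_c below 0.05 m) and x of any of extruder1_c, extruder2_c, extruder3_c in the frame of rail above 0.081 m and x of motor_c in the frame of tray between -0.085 and 0.085 m and y of motor_c in the frame of tray between -0.013 and 0.013 m and z of motor_c in the frame of tray between 0.027 and 0.035 m and x of jar_c in the frame of tray between -0.086 and 0.086 m and y of jar_c in the frame of tray between -0.013 and 0.013 m and z of jar_c in the frame of tray between 0.029 and 0.037 m and x of carton_c in the frame of tray between -0.089 and 0.089 m and y of carton_c in the frame of tray between -0.013 and 0.013 m and z of carton_c in the frame of tray between 0.028 and 0.036 m and x of case_c in the frame of tray between -0.091 and 0.091 m and y of case_c in the frame of tray between -0.013 and 0.013 m and z of case_c in the frame of tray between 0.026 and 0.034 m and x of canister_c in the frame of tray between -0.088 and 0.088 m and y of canister_c in the frame of tray between -0.013 and 0.013 m and z of canister_c in the frame of tray between 0.028 and 0.036 m).
It fails at once if a bystander (screwdriver, spanner, gear wheel, tape) is pushed more than 60 mm away (distance of any of driver, spanner, bigwheel, taperoll from where it was at the start of the episode above 0.06 m).
Of extruder1, extruder2, extruder3 only 2 to 3 are there at a start; the rules pass over those that are not, and their reading is None.
Of motor, jar, carton, case, canister only 4 to 5 are there at a start; the rules pass over those that are not, and their reading is None.
At some moment in a run one of motor, jar, carton, case, canister may be knocked a few centimetres aside while the robot is not near it.
Once in a run the grip may slacken for a moment while it holds something.
It also fails if it takes over 210 s, if anything falls off the work surface, if the arm or the gripper's body presses on something with over 40 N, if the wrist force passes 120 N, or if a joint passes its speed limit or range.

ROBOT

A 6-joint arm with a two-finger parallel gripper is mounted at the origin on the work surface. World frame = base frame: x ahead of the robot, y to its left, z up, the work surface at z = 0. Lengths are in m, angles in rad, forces in N, time in s.
With the tool pointing down it reaches from about 0.225 to 0.875 m from the base axis. Payload 3.4 kg.
Tool frame: the origin (TCP) lies on the centre line of the jaws, within the pads' length; the fingertips stand 19 mm ahead of it and the grasp point (between the pads) is the TCP; z points along the fingers, y is the direction in which the jaws open and shut (so a half turn about z gives the same grasp; the last joint's range is limited). The gripper opens to 85 mm and grips with 20 to 120 N. Pads are 22 mm wide; open, the fingers measure 114 mm over their backs; the gripper's body (76 mm by 85 mm) begins 54 mm behind the grasp point. The pads swing forward as they close: fully open they stand 13 mm farther back than shut.
Start: joints at [-1.317, 0.276, 1.505, -0, 1.361, -0.121], TCP at [0.211, -0.535, 0.25] pointing down, gripper open.
Joint ranges: [-2.89, 2.89], [-0.75, 2.08], [0.22, 2.7], [-1.18, 4.32], [0.11, 2.71], [-2.7, 2.7]. Speed limits (rad/s): [2.57, 2.57, 3.14, 3.14, 3.14, 3.14].

INTERFACE

Orientations are given as a unit quaternion [w, x, y, z].
In Python, from rig import monitor, eyes, manip, models gives the robot as it stands.
- The arm moves only by the tool send_rows, never from a script. Its argument "deltas" is a list of rows, each an object with "dp": the shift along the world's x, y, z each as a share of 0.12 m, from -1 to 1, a list of three; "rotation": the turn, a rotation vector about the world's x, y, z each as a share of 0.5 rad, from -1 to 1, a list of three. In form: [{"dp": [dx, dy, dz], "rotation": [rx, ry, rz]}, ...]. A call has 1 to 12 rows; each row is the pose to reach, as a shift and turn from the pose commanded when the call began; what a row does not reach only later rows make up. A row lasts 1/12 s, in which the tool goes at most 41.7 mm and 7.16 degrees, less where a joint would pass 70% of its speed; a pose out of reach is approached as far as the arm can. A call with a number of a shift or a turn outside -1 to 1 is refused whole. A call with a gripper value outside its range is refused whole. "fingers" is the closure, from -1 (fully open) to 1 (shut), set as the call begins (left out, the last holds). The fingers move at their own pace and stop on an object; "grip_force" is the grip in N (left out, the last holds). Time passes only in rows, so rows that repeat a pose let the fingers close. It gives the time, the measured TCP pose, the force and the opening at its end, in the units of the state.
- monitor.get_state(): the state, without advancing time (a new reading comes with each control period).
- eyes.get_image(name): name is "scene" or "top" or "wrist"; returns a dict with "color" (384x512x3 uint8, red, green, blue), "depth" (384x512 float32, m along the optical axis (not along the pixel's ray), 0 where there is no reading), "mtx" (3x3 intrinsics, pixels), "rvec" (rotation vector, rad) and "tvec" (3), from world to camera coordinates, as OpenCV has them. Camera axes: x right, y down, z forward; pixel columns grow to the right and rows downward; lengths in m; the calibration is good to about 2 mm. The wrist camera is an equidistant fisheye: a pixel r from the principal point sees the ray r / f radians off the axis. A picture is of the moment at which its call begins.
- manip.sign_off(): hands the job in, once; it reports no verdict.
Trained networks look in a picture, given as the dict that the camera call returned (one of the last four; its "shot" number tells which), for a name from the list of things; names that differ only in an ending like _2 or _b are one class to them, and where a whole thing is asked for, a point or a joint stands for the part that bears it (a point fixed in the world has none). Each returns a list of dicts, best first, with "score" (0 to 1); they miss things now and then, are a little off and sometimes report something else, mostly with a low value. They report only what shows in the picture. A call takes as long as a camera call. They do not tell look-alikes from the thing itself.
- models.find_in(name, picture): "box" ([left, top, right, bottom] in pixels, round what is visible of it).
The state is a dict: "clock": time; "qpos": joint angles; "qd": joint speeds; "effort": joint torques, N m; "position": TCP position; "ee_rot": TCP orientation; "contact_force": force on the tool from outside, world axes, zero at the start; "moment": the same for the moment, N m; "width": finger opening in m.
Only numpy, scipy, OpenCV 4.12 (cv2) and the standard library are available. Lean on these libraries where they do the work, as an engineer would, in place of code of your own. Each camera call takes 0.05 s, during which the arm holds its last target.

## Working session

There is one attempt and no reset: what is moved stays moved. The work goes in short steps, Python scripts to look and compute and a tool call to move; the robot and the scene stay as the last step left them, time stands still between calls to the robot, and variables do not carry over. Pictures are saved under pics/ and viewed, and the job is handed in when it is done.

Besides the shell and the picture viewer there is one more tool, called after "Request:" by a JSON object that holds its "api" and its "payload". send_rows: Moves the arm, as the interface text tells. Its arguments: {"type":"object","properties":{"deltas":{"type":"array","items":{"type":"object","properties":{"dp":{"type":"array","items":{"type":"number"}},"rotation":{"type":"array","items":{"type":"number"}}}}},"fingers":{"type":"number"},"grip_force":{"type":"number"}},"required":["deltas"]}

```bash
ls; mkdir -p pics; cat > h.py <<'E'
import numpy as np, cv2
from rig import monitor, eyes, manip, models
def save(p,name,crop=None,scale=1):
    im=p["color"][:,:,::-1]
    if crop: im=im[crop[1]:crop[3],crop[0]:crop[2]]
    if scale!=1: im=cv2.resize(im,None,fx=scale,fy=scale,interpolation=cv2.INTER_CUBIC)
    cv2.imwrite("pics/"+name,im)
def RT(p): return cv2.Rodrigues(np.array(p["rvec"],float))[0],np.array(p["tvec"],float).ravel()
def cloud(p):
    R,t=RT(p);K=p["mtx"];d=p["depth"].astype(float)
    v,u=np.mgrid[:384,:512]
    c=np.stack([(u-K[0,2])/K[0,0]*d,(v-K[1,2])/K[1,1]*d,d],-1)
    w=(c-t)@R
    w[d<=0]=np.nan
    return w
def proj(p,X):
    R,t=RT(p);return cv2.projectPoints(np.atleast_2d(X).astype(float),np.array(p["rvec"],float),t,p["mtx"],None)[0].reshape(-1,2)
E
python3 - <<'E'
from h import *
s=monitor.get_state();print({k:np.round(v,3) for k,v in s.items()})
for n in("scene","top","wrist"):
    p=eyes.get_image(n);save(p,n+"0.png");print(n,p["mtx"].round(1).tolist(),np.round(p["rvec"],3),np.round(p["tvec"],3))
    if n!="wrist": np.savez(n+"0.npz",**{k:p[k] for k in("color","depth","mtx","rvec","tvec")})
E
```

```text
pics
{'clock': np.float64(0.0), 'qpos': array([-1.317,  0.277,  1.506,  0.   ,  1.361, -0.121]), 'qd': array([ 0.   ,  0.001, -0.   ,  0.001,  0.   ,  0.   ]), 'effort': array([-1.0000e-03, -4.1678e+01, -2.4581e+01, -0.0000e+00,  1.1000e-02,
        0.0000e+00]), 'position': array([ 0.21 , -0.535,  0.249]), 'ee_rot': array([-0.001,  0.982,  0.186, -0.   ]), 'contact_force': array([ 0.209, -0.038, -0.698]), 'moment': array([ 0.013, -0.017, -0.005]), 'width': np.float64(0.085)}
scene [[351.4, 0.0, 256.7], [0.0, 351.4, 188.7], [0.0, 0.0, 1.0]] [ 2.074  0.695 -0.361] [-0.442 -0.149  1.204]
top [[359.5, 0.0, 253.7], [0.0, 359.5, 189.2], [0.0, 0.0, 1.0]] [ 2.161 -2.125  0.171] [-0.025  0.538  0.918]
wrist [[297.3, 0.0, 253.6], [0.0, 297.3, 192.9], [0.0, 0.0, 1.0]] [-2.37   1.615  0.26 ] [-0.575 -0.039  0.38 ]
```

View pics/scene0.png

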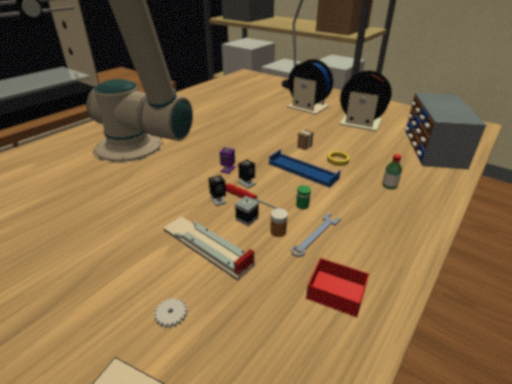

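View pics/top0.png

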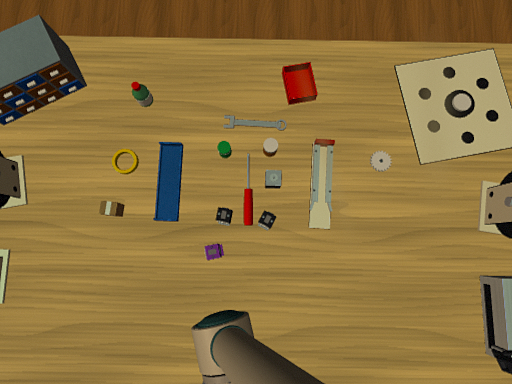

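```bash
python3 - <<'E'
import cv2
im=cv2.imread("pics/top0.png");cv2.imwrite("pics/top0b.png",cv2.resize(im[60:330,100:400],None,fx=2.2,fy=2.2,interpolation=cv2.INTER_CUBIC)) 
E
```

```text
(no output)
```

Scene shows: blue tray (290,168), rail (210,245), black modules (218,190) and (247,172), purple look-alike (228,158), motor (247,210), jar (279,221), canister (303,197), carton (305,140). There is no orange case. Other look-alikes are the green bottle with a red cap (392,172) and the red box (338,287). In the top view, the modules are at (224,216) and (267,220), the motor at (273,179), the jar at (270,146), the canister at (224,149) and the carton at (112,208).

```bash
python3 - <<'E'
from h import *
p=dict(np.load("top0.npz"));W=cloud(p)
hsv=cv2.cvtColor(p["color"],cv2.COLOR_RGB2HSV)
print("bench z",np.nanmedian(W[270:300,150:400,2]))
z=W[:,:,2]
def blob(u,v,r,zmin,name,zmax=1):
    m=np.zeros(z.shape,bool);m[v-r:v+r+1,u-r:u+r+1]=True
    m&=(z>zmin)&(z<zmax)
    q=W[m];
    if len(q)<5: print(name,"few",len(q));return
    zt=np.percentile(q[:,2],90); 
    t=q[(q[:,2]>zt-0.006)]
    rect=cv2.minAreaRect((t[:,:2]*1000).astype(np.float32))
    print(name,len(q),"ztop",zt.round(4),"top rect c",np.round(rect[0],1),"size",np.round(rect[1],1),"ang",round(rect[2],1),"mean",t[:,:2].mean(0).round(4))
for n,u,v,r,zm in[("exA",224,216,14,.02),("exB",267,220,13,.02),("purple",214,252,14,.02),("motor",273,179,13,.02),("jar",270,146,13,.02),("can",224,149,13,.02),("carton",112,208,16,.02),("gear",381,161,14,.004),("tape",125,161,16,.006),("bottle",142,94,18,.02)]: blob(u,v,r,zm,n)
# full-rects
for n,(x0,y0,x1,y1),lo in [("tray",(145,130,195,232),.003),("rail",(298,130,345,240),.006)]:
    m=np.zeros(z.shape,bool);m[y0:y1,x0:x1]=True;m&=z>lo
    q=W[m];rect=cv2.minAreaRect((q[:,:2]*1000).astype(np.float32));print(n,rect,np.percentile(q[:,2],[5,50,95]))
# stop
m=(hsv[...,1]>120)&((hsv[...,0]<8)|(hsv[...,0]>172));m[:,:300]=0;m[:130]=0;m[170:]=0;m[:,345:]=0
q=W[m];print("stop",len(q),q.mean(0).round(4),cv2.minAreaRect((q[:,:2]*1000).astype(np.float32)),np.percentile(q[:,2],[5,50,95]))
for n,(u,v) in dict(drv_tip=(249,155),drv_end=(248,224),sp1=(228,121),sp2=(282,126)).items(): print(n,W[v,u].round(3))
E
```

```text
bench z 0.0014614826392232187
exA 229 ztop 0.0723 top rect c [466.6  61.2] size [35.8 33.6] ang 79.6 mean [0.4664 0.061 ]
exB 215 ztop 0.0726 top rect c [457.3 -50.6] size [35.4 33.4] ang 63.9 mean [ 0.4569 -0.0509]
purple 227 ztop 0.0726 top rect c [372.8  86.8] size [35.8 33.7] ang 12.1 mean [0.3728 0.0865]
motor 283 ztop 0.056 top rect c [568.9 -66.7] size [42.  41.9] ang 89.7 mean [ 0.5686 -0.0664]
jar 212 ztop 0.0596 top rect c [657.2 -57.9] size [39.1 37.6] ang 0.3 mean [ 0.657  -0.0584]
can 178 ztop 0.0572 top rect c [648.6  66.7] size [34. 34.] ang 37.0 mean [0.6488 0.067 ]
carton 292 ztop 0.0571 top rect c [480.6 363.2] size [45.7 34. ] ang 85.1 mean [0.4805 0.3626]
gear 384 ztop 0.0138 top rect c [ 628.9 -368.9] size [56.2 58.3] ang 27.2 mean [ 0.6289 -0.369 ]
tape 286 ztop 0.021 top rect c [615.1 343.2] size [68.7 67.5] ang 71.8 mean [0.6152 0.343 ]
bottle 335 ztop 0.1 top rect c [798.8 299.4] size [20.2 20.7] ang 43.2 mean [0.798  0.2992]
tray ((567.793212890625, 219.87606811523438), (289.1291809082031, 139.2830810546875), 2.381624937057495) [0.00323902 0.00620721 0.02011414]
rail ((566.3753662109375, -210.8162384033203), (289.3341064453125, 115.6639404296875), 6.979657173156738) [0.01078308 0.01631468 0.04046726]
stop 41 [ 0.672  -0.2133  0.0476] ((672.0504760742188, -206.47720336914062), (50.604217529296875, 10.933073043823242), 87.53865814208984) [0.0428613  0.04765486 0.05062566]
drv_tip [ 0.643 -0.001 -0.   ]
drv_end [ 0.446 -0.003  0.028]
sp1 [ 0.742  0.061 -0.   ]
sp2 [ 0.729 -0.094  0.003]
```

View pics/top0b.png

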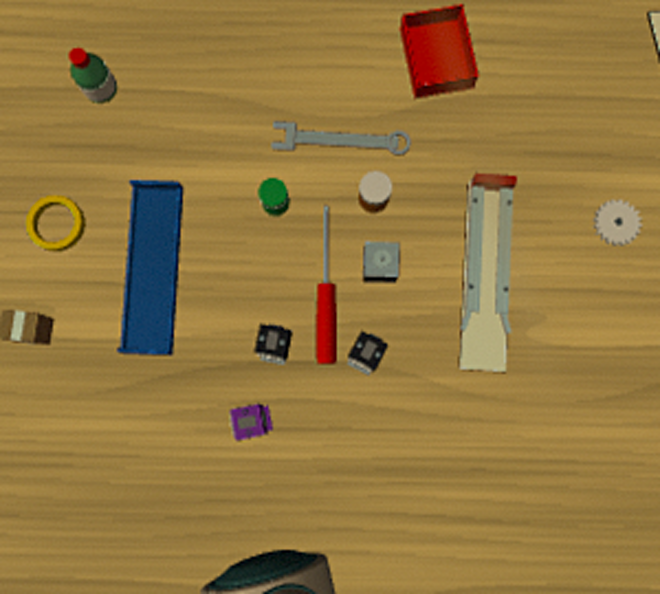

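View pics/wrist0.png

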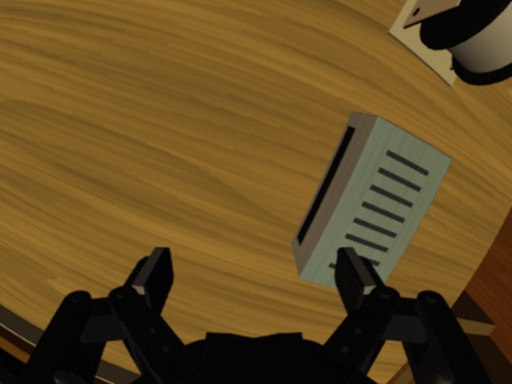

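Request:
{"api": "send_rows", "payload": {"deltas": [{"dp": [1, 0.9, 0.3], "rotation": [0, 0, -0.75]}, {"dp": [1, 0.9, 0.3], "rotation": [0, 0, -0.75]}, {"dp": [1, 0.9, 0.3], "rotation": [0, 0, -0.75]}, {"dp": [1, 0.9, 0.3], "rotation": [0, 0, -0.75]}], "fingers": -1, "grip_force": 40}}

```text
clock: 0.48
position: [0.3274, -0.4294, 0.2851]
ee_rot: [-0.0, 1.0, -0.003, -0.0]
contact_force: [1.1, -0.5, -0.3]
width: 0.0851
```

Request:
{"api": "send_rows", "payload": {"deltas": [{"dp": [1, 1, 0], "rotation": [0, 0, 0]}, {"dp": [1, 1, 0], "rotation": [0, 0, 0]}, {"dp": [1, 1, 0], "rotation": [0, 0, 0]}, {"dp": [1, 1, 0], "rotation": [0, 0, 0]}, {"dp": [1, 1, 0], "rotation": [0, 0, 0]}, {"dp": [1, 1, 0], "rotation": [0, 0, 0]}]}}

```text
clock: 0.98
position: [0.4482, -0.3084, 0.2849]
ee_rot: [-0.0, 1.0, 0.002, -0.0]
contact_force: [-0.6, -0.1, -0.2]
width: 0.0852
```

```bash
cat >> h.py <<'E'
D0=np.zeros(4)
def wcloud(p):
    R,t=RT(p);K=p["mtx"];d=p["depth"].astype(float)
    v,u=np.mgrid[:384,:512]
    x=(u-K[0,2])/K[0,0];y=(v-K[1,2])/K[1,1];th=np.hypot(x,y)
    k=np.where(th>1e-6,np.tan(np.minimum(th,1.5))/np.maximum(th,1e-9),1)
    c=np.stack([x*k*d,y*k*d,d],-1);w=(c-t)@R
    w[(d<=0)|(th>1.2)]=np.nan
    return w
def wproj(p,X):
    return cv2.fisheye.projectPoints(np.atleast_2d(X).astype(float).reshape(-1,1,3),np.array(p["rvec"],float).reshape(3,1),np.array(p["tvec"],float).reshape(3,1),p["mtx"].astype(float),D0)[0].reshape(-1,2)
def campos(p):
    R,t=RT(p);return -R.T@t
E
python3 - <<'E'
from h import *
s=monitor.get_state();print(s["clock"],s["position"].round(4),s["ee_rot"].round(4))
p=eyes.get_image("wrist");save(p,"w1.png");print(campos(p),RT(p)[0].round(3))
np.savez("w1.npz",**{k:p[k] for k in("color","depth","mtx","rvec","tvec")})
E
```

```text
0.9833 [ 0.4482 -0.3084  0.2849] [-2.0e-04  1.0e+00  2.2e-03 -2.0e-04]
[ 0.52937187 -0.30788071  0.40808581] [[ 0.004 -1.     0.   ]
 [-0.95  -0.003  0.313]
 [-0.313 -0.002 -0.95 ]]
```

View pics/w1.png

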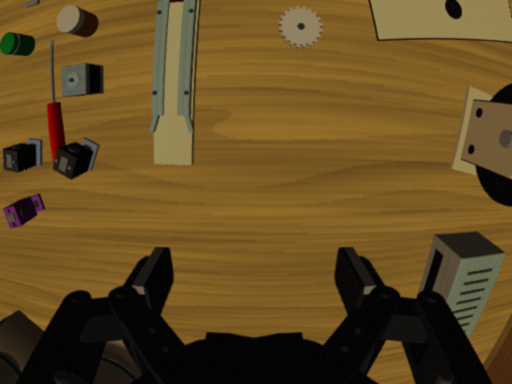

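The first wrist view shows the rail (175,80), module B (75,158) and the motor (82,80) at the left edge. I'll centre the camera between the rail and the modules.

Request:
{"api": "send_rows", "payload": {"deltas": [{"dp": [0.3, 1, 0], "rotation": [0, 0, 0]}, {"dp": [0.3, 1, 0], "rotation": [0, 0, 0]}, {"dp": [0.3, 1, 0], "rotation": [0, 0, 0]}, {"dp": [0.3, 1, 0], "rotation": [0, 0, 0]}]}}

```text
clock: 1.37
position: [0.483, -0.1856, 0.2853]
ee_rot: [-0.002, 1.0, 0.001, 0.0]
contact_force: [-0.0, -0.9, -1.5]
width: 0.0857
```

Request:
{"api": "send_rows", "payload": {"deltas": [{"dp": [0, 0.7, 0], "rotation": [0, 0, 0]}, {"dp": [0, 0.7, 0], "rotation": [0, 0, 0]}, {"dp": [0, 0.7, 0], "rotation": [0, 0, 0]}, {"dp": [0, 0.7, 0], "rotation": [0, 0, 0]}, {"dp": [0, 0.7, 0], "rotation": [0, 0, 0]}]}}

```text
clock: 1.78
position: [0.4825, -0.108, 0.2853]
ee_rot: [0.001, 1.0, -0.001, -0.0]
contact_force: [-0.1, -0.3, -0.0]
width: 0.0855
```

```bash
python3 - <<'E'
from h import *
s=monitor.get_state();print(s["clock"],s["position"].round(4),s["ee_rot"].round(4))
p=eyes.get_image("wrist");save(p,"w2.png",scale=1.5)
np.savez("w2.npz",**{k:p[k] for k in("color","depth","mtx","rvec","tvec")})
E
```

```text
1.7833 [ 0.4825 -0.108   0.2853] [ 8.e-04  1.e+00 -6.e-04 -0.e+00]
```

View pics/w2.png

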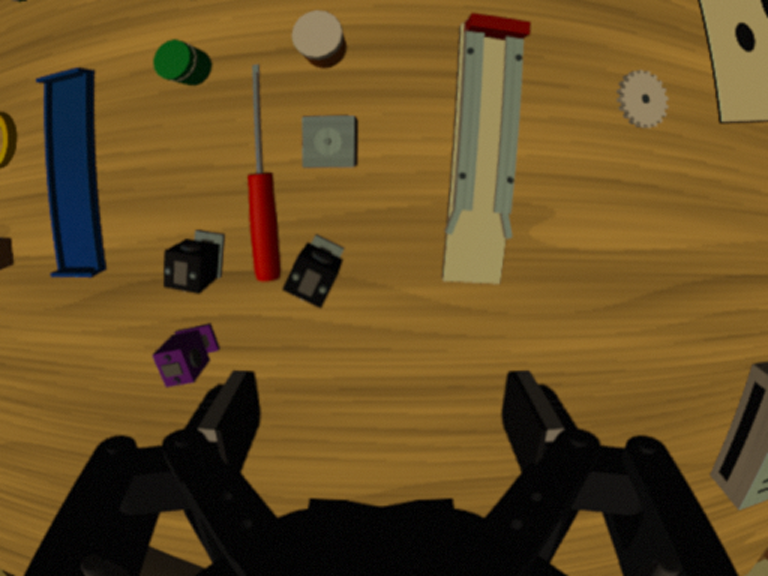

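Clear view. In 1.5x pixels: module A (192,263), module B (313,272), driver (262,225), motor (328,140), rail track (490,130), landing (474,250), stop (497,25).

```bash
python3 - <<'E'
from h import *
p=dict(np.load("w2.npz"));W=wcloud(p);z=W[:,:,2]
hsv=cv2.cvtColor(p["color"],cv2.COLOR_RGB2HSV)
print("bench",np.nanmedian(z[140:180,370:450]),np.nanmedian(z[200:240,200:300]))
def rc(name,cx,cy,r,zlo,zhi):
    m=(np.hypot(W[...,0]-cx,W[...,1]-cy)<r)&(z>zlo)&(z<zhi);q=W[m]
    if len(q)<5: print(name,len(q));return
    rect=cv2.minAreaRect((q[:,:2]*1000).astype(np.float32))
    print(name,len(q),np.round(rect[0],1),np.round(rect[1],1),round(rect[2],1),"mean",q.mean(0).round(4),np.percentile(q[:,2],[5,50,95]).round(4))
rc("A block top",.466,.061,.035,.064,.08);rc("A foot",.466,.061,.04,.004,.010)
rc("B block top",.457,-.051,.035,.064,.08);rc("B foot",.457,-.051,.04,.004,.010)
rc("purple",.373,.087,.035,.064,.08)
rc("motor",.569,-.067,.035,.048,.06);rc("jar",.657,-.058,.04,.05,.065);rc("can",.649,.067,.03,.05,.065)
rc("driver",.5,0,.08,.01,.05)
# rail landing edges & track lips
def linefit(P):
    v=cv2.fitLine(P.astype(np.float32),cv2.DIST_HUBER,0,.001,.001).ravel();return v
cream=(z>.006)&(z<.017)&(W[...,1]<-.16)&(W[...,1]>-.28)&(W[...,0]>.42)&(W[...,0]<.72)
q=W[cream];print("base",len(q),cv2.minAreaRect((q[:,:2]*1000).astype(np.float32)),np.median(q[:,2]))
lips=(z>.0215)&(z<.033)&(W[...,1]<-.16)&(W[...,1]>-.28)&(W[...,0]>.42)&(W[...,0]<.66)
q=W[lips];print("lips",len(q),cv2.minAreaRect((q[:,:2]*1000).astype(np.float32)),np.median(q[:,2]))
L=q[q[:,1]>-.21];Rr=q[q[:,1]<-.21]
for a in(q,L,Rr):
    v=linefit(a[:,:2]); print("lipline",len(a),v, "yaw",np.degrees(np.arctan2(v[1],v[0])), a[:,0].min(),a[:,0].max())
red=(z>.03)&(z<.07)&(W[...,1]<-.16)&(W[...,1]>-.28)&(W[...,0]>.62)&(W[...,0]<.72)
q=W[red];print("stop",len(q),cv2.minAreaRect((q[:,:2]*1000).astype(np.float32)),q.mean(0),q[:,0].min())
# tray
m=(hsv[...,0]>95)&(hsv[...,0]<130)&(hsv[...,1]>120)&(W[...,1]>.1)&(W[...,1]<.3)
for zl,zh,n in((0,.01,"floor"),(.012,.04,"walls")):
    q=W[m&(z>zl)&(z<zh)];print("tray",n,len(q),cv2.minAreaRect((q[:,:2]*1000).astype(np.float32)),np.median(q[:,2]))
E
```

```text
bench -0.0002702929163113313 -0.0006951286701374665
A block top 646 [468.3  61.1] [36.4 34.1] 80.2 mean [0.4689 0.0602 0.0679] [0.066  0.0676 0.0705]
A foot 154 [468.1  61. ] [29.2 45.1] 80.3 mean [0.4788 0.0553 0.0055] [0.0042 0.0054 0.0069]
B block top 762 [459.2 -50.7] [35.3 34.5] 61.7 mean [ 0.4594 -0.051   0.0679] [0.0661 0.0676 0.0706]
B foot 133 [473.6 -58.8] [28.8  9.3] 61.7 mean [ 0.4738 -0.059   0.0057] [0.0044 0.0056 0.007 ]
purple 493 [374.3  87.2] [37.2 36. ] 10.8 mean [0.3755 0.086  0.0678] [0.0657 0.0675 0.0704]
motor 1211 [569.8 -66.8] [42.6 41.5] 88.7 mean [ 0.5695 -0.0674  0.0519] [0.0503 0.0518 0.0537]
jar 826 [658.  -59.2] [39.2 39.2] 1.3 mean [ 0.6576 -0.0589  0.0555] [0.054  0.0556 0.0569]
can 527 [650.6  67. ] [35.3 35. ] 77.4 mean [0.6502 0.066  0.0534] [0.0518 0.0534 0.0549]
driver 1803 [492.7 -10.8] [128.9 142.3] 51.6 mean [0.4951 0.0012 0.0245] [0.014  0.0234 0.0444]
base 3776 ((559.7012329101562, -196.25418090820312), (57.631290435791016, 242.1732177734375), 89.57086181640625) 0.011666714059376953
lips 2813 ((573.0855712890625, -199.55029296875), (60.52723
[... 158 characters left out ...]
71271413 0.659953996204005
lipline 1466 [ 0.9980954  -0.06168957  0.57645607 -0.183712  ] yaw -3.536797 0.48820591021084025 0.659953996204005
lipline 1347 [ 0.9991651  -0.04085438  0.58406496 -0.2198174 ] yaw -2.3414352 0.4848713271271413 0.6599352901885842
stop 483 ((673.7033081054688, -206.92649841308594), (51.57134246826172, 13.642965316772461), 87.240478515625) [ 0.67210967 -0.20569889  0.04343123] 0.6657855185948318
tray floor 3061 ((561.9951782226562, 217.09373474121094), (60.77942657470703, 210.43630981445312), 88.81710052490234) 0.0044575126155715124
tray walls 956 ((561.735595703125, 217.6246795654297), (62.01809310913086, 212.27210998535156), 89.09666442871094) 0.015165654460170125
```

```bash
python3 - <<'E'
from h import *
for f,fn in(("w2.npz",wcloud),("w1.npz",wcloud),("top0.npz",cloud)):
    p=dict(np.load(f));W=fn(p);z=W[:,:,2]
    q=W[(z>.02)&(z<.032)&(W[...,1]<-.16)&(W[...,1]>-.28)&(W[...,0]>.5)&(W[...,0]<.655)]
    if len(q)<100: print(f,len(q));continue
    # inner edges & outer edges per slice
    mid=[];
    c0=None
    for x in np.arange(.51,.65,.008):
        s=np.sort(q[np.abs(q[:,0]-x)<.004][:,1])
        if len(s)<6: continue
        g=np.argmax(np.diff(s)); mid.append((x,(s[g]+s[g+1])/2,s[g+1]-s[g],(s[0]+s[-1])/2,s[-1]-s[0]))
    m=np.array(mid);
    for col in(1,3):
        k=np.polyfit(m[:,0]-.56,m[:,col],1);r=m[:,col]-np.polyval(k,m[:,0]-.56)
        print(f,"mid line at x=.56:",k[1].round(4),"yaw",np.degrees(np.arctan(k[0])).round(2),"res",r.std().round(4),"gap",m[:,col+1].mean().round(4))
    b=W[(z>.004)&(W[...,1]<-.16)&(W[...,1]>-.26)&(W[...,0]>.40)&(W[...,0]<.47)]
    print("landing xmin",np.percentile(b[:,0],[1,5]) ,"y range",b[:,1].min(),b[:,1].max())
    for y in (-.175,-.185,-.195,-.205,-.215):
        s=b[np.abs(b[:,1]-y)<.003];print(y,s[:,0].min().round(4),end=" ")
    st=W[(z>.035)&(W[...,1]<-.16)&(W[...,1]>-.26)&(W[...,0]>.64)&(W[...,0]<.69)];print("\nstop z",np.percentile(st[:,2],[5,50,95]),"xmin",np.percentile(st[:,0],[2,50]))
E
```

```text
w2.npz mid line at x=.56: -0.2007 yaw -3.08 res 0.0003 gap 0.0195
w2.npz mid line at x=.56: -0.2007 yaw -3.12 res 0.0002 gap 0.0512
landing xmin [0.44033891 0.44223635] y range -0.22328480766180192 -0.16658457969728377
-0.175 0.4428 -0.185 0.4415 -0.195 0.4412 -0.205 0.4404 -0.215 0.4398 
stop z [0.03714099 0.04546932 0.04710939] xmin [0.66663096 0.67211096]
w1.npz mid line at x=.56: -0.2012 yaw -3.04 res 0.0003 gap 0.0195
w1.npz mid line at x=.56: -0.2011 yaw -3.15 res 0.0003 gap 0.0515
landing xmin [0.43793986 0.44084087] y range -0.25999537358623964 -0.1672898927492874
-0.175 0.4412 -0.185 0.4422 -0.195 0.4405 -0.205 0.4407 -0.215 0.4405 Traceback (most recent call last):
  File "<stdin>", line 21, in <module>
    return _quantile_unchecked(
        a, q, axis, out, overwrite_input, method, keepdims, weights)
    return _ureduce(a,
                    func=_quantile_ureduce_func,
    ...<5 lines>...
                    overwrite_input=overwrite_input,
                    method=method)
    r = func(a, **kwargs)
    result = _quantile(arr,
                       quantiles=q,
    ...<2 lines>...
                       out=out,
                       weights=wgt)
    slices_having_nans = np.isnan(arr[-1, ...])
                                  ~~~^^^^^^^^^
IndexError: index -1 is out of bounds for axis 0 with size 0
```

Request:
{"api": "send_rows", "payload": {"deltas": [{"dp": [-0.196, 0.478, -0.9], "rotation": [0, 0, -0.988]}, {"dp": [-0.196, 0.478, -0.9], "rotation": [0, 0, -0.988]}, {"dp": [-0.196, 0.478, -0.9], "rotation": [0, 0, -0.988]}, {"dp": [-0.196, 0.478, -0.9], "rotation": [0, 0, -0.988]}, {"dp": [-0.196, 0.478, -0.9], "rotation": [0, 0, -0.988]}, {"dp": [-0.196, 0.478, -0.9], "rotation": [0, 0, -0.988]}], "fingers": -0.41}}

```text
clock: 2.33
position: [0.4604, -0.0508, 0.1775]
ee_rot: [0.0, 0.97, -0.244, 0.001]
contact_force: [0.8, -0.6, 1.5]
width: 0.0601
```

```bash
python3 - <<'E'
from h import *
s=monitor.get_state();print(s["clock"],s["position"].round(4),s["ee_rot"].round(4),s["width"])
p=eyes.get_image("wrist");save(p,"w3.png")
W=wcloud(p);z=W[...,2]
for n,cx,cy in(("B",.459,-.051),):
    m=(np.hypot(W[...,0]-cx,W[...,1]-cy)<.035)&(z>.064)&(z<.08);q=W[m]
    print(cv2.minAreaRect((q[:,:2]*1000).astype(np.float32)),len(q))
E
```

```text
2.3333 [ 0.4604 -0.0508  0.1775] [ 4.000e-04  9.698e-01 -2.440e-01  8.000e-04] 0.060136794639428955
((458.7200927734375, -50.58857345581055), (35.635986328125, 34.84661865234375), 62.88157653808594) 1677
```

View pics/w3.png

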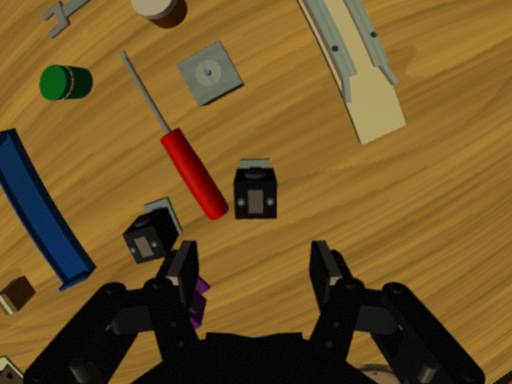

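Close crop confirms the grasp target: black module B at (255,190), aligned with the tool, not the purple one at (198,300). Descending.

Request:
{"api": "send_rows", "payload": {"deltas": [{"dp": [0, 0, -0.5], "rotation": [0, 0, 0]}, {"dp": [0, 0, -0.8], "rotation": [0, 0, 0]}, {"dp": [0, 0, -1], "rotation": [0, 0, 0]}, {"dp": [0, 0, -1], "rotation": [0, 0, 0]}, {"dp": [0, 0, -1], "rotation": [0, 0, 0]}]}}

```text
clock: 2.8
position: [0.4599, -0.0501, 0.0572]
ee_rot: [0.0, 0.97, -0.245, -0.001]
contact_force: [0.3, 0.7, 1.0]
width: 0.0605
```

Request:
{"api": "send_rows", "payload": {"deltas": [{"dp": [0, 0, -0.08], "rotation": [0, 0, 0]}, {"dp": [0, 0, -0.08], "rotation": [0, 0, 0]}, {"dp": [0, 0, -0.08], "rotation": [0, 0, 0]}]}}

```text
clock: 3.05
position: [0.4615, -0.05, 0.0499]
ee_rot: [0.0, 0.97, -0.245, 0.002]
contact_force: [0.6, 0.5, 1.2]
width: 0.0604
```

Request:
{"api": "send_rows", "payload": {"deltas": [{"dp": [0, 0, 0], "rotation": [0, 0, 0]}, {"dp": [0, 0, 0], "rotation": [0, 0, 0]}, {"dp": [0, 0, 0], "rotation": [0, 0, 0]}, {"dp": [0, 0, 0], "rotation": [0, 0, 0]}, {"dp": [0, 0, 0], "rotation": [0, 0, 0]}, {"dp": [0, 0, 0], "rotation": [0, 0, 0]}], "fingers": 1, "grip_force": 50}}

```text
clock: 3.55
position: [0.4605, -0.0496, 0.0493]
ee_rot: [0.0, 0.97, -0.244, 0.002]
contact_force: [-1.0, -0.8, 7.1]
width: 0.0354
```

Request:
{"api": "send_rows", "payload": {"deltas": [{"dp": [0, 0, 0.3], "rotation": [0, 0, 0]}, {"dp": [0, 0, 0.5], "rotation": [0, 0, 0]}, {"dp": [0, 0, 0.5], "rotation": [0, 0, 0]}, {"dp": [0, 0, 0.5], "rotation": [0, 0, 0]}]}}

```text
clock: 3.88
position: [0.4602, -0.0492, 0.1089]
ee_rot: [0.0, 0.97, -0.244, 0.002]
contact_force: [0.1, -1.0, -2.4]
width: 0.0353
```

Request:
{"api": "send_rows", "payload": {"deltas": [{"dp": [0, -0.25, 0], "rotation": [0, 0, 0.2]}, {"dp": [0, -0.5, 0], "rotation": [0, 0, 0.4]}, {"dp": [0, -0.75, 0], "rotation": [0, 0, 0.6]}, {"dp": [0, -1, 0], "rotation": [0, 0, 0.8]}, {"dp": [0, -1, 0], "rotation": [0, 0, 0.88]}, {"dp": [0, -1, 0], "rotation": [0, 0, 0.88]}]}}

```text
clock: 4.38
position: [0.4583, -0.17, 0.1059]
ee_rot: [-0.001, 1.0, -0.028, -0.001]
contact_force: [-0.5, 0.3, -3.1]
width: 0.0352
```

Request:
{"api": "send_rows", "payload": {"deltas": [{"dp": [0.04, -0.21, 0], "rotation": [0, 0, 0]}, {"dp": [0.04, -0.21, 0], "rotation": [0, 0, 0]}, {"dp": [0.04, -0.21, 0], "rotation": [0, 0, 0]}, {"dp": [0.04, -0.21, 0], "rotation": [0, 0, 0]}]}}

```text
clock: 4.72
position: [0.463, -0.1928, 0.1066]
ee_rot: [-0.001, 1.0, -0.027, -0.001]
contact_force: [-0.2, -0.2, -2.5]
width: 0.0355
```

```bash
cat >> h.py <<'E'
def rail_s(x,y):
    d=np.array([x,y])-[.561,-.2008];u=np.array([.9985,-.0541]);return d@u, d@np.array([.0541,.9985])
def rot(q):
    from scipy.spatial.transform import Rotation as Ro
    return Ro.from_quat([q[1],q[2],q[3],q[0]]).as_matrix()
def st():
    s=monitor.get_state();M=rot(s["ee_rot"]);print("t",round(float(s["clock"]),2),s["position"].round(4),"tool x yaw",np.degrees(np.arctan2(M[1,0],M[0,0])).round(2),"tilt",np.degrees(np.arccos(-M[2,2])).round(2),"w",round(float(s["width"]),4),"F",s["contact_force"].round(1));return s
E
python3 - <<'E'
from h import *
s=st();print("rail s",rail_s(*s["position"][:2]))
p=eyes.get_image("wrist");save(p,"w4.png");W=wcloud(p);z=W[...,2]
q=W[(np.hypot(W[...,0]-s["position"][0],W[...,1]-s["position"][1])<.035)&(z>.10)&(z<.15)]
if len(q)>5:
  r=cv2.minAreaRect((q[:,:2]*1000).astype(np.float32));print(len(q),r,np.percentile(q[:,2],[5,50,95]),rail_s(r[0][0]/1000,r[0][1]/1000))
p=eyes.get_image("scene");save(p,"s4.png",crop=(130,120,330,300),scale=3)
E
```

```text
t 4.72 [ 0.463  -0.1928  0.1066] tool x yaw -3.13 tilt 0.2 w 0.0355 F [-0.2 -0.2 -2.5]
rail s (np.float64(-0.09826585407488071), np.float64(0.002689354459854853))
11009 ((463.2152099609375, -192.75564575195312), (69.85787200927734, 37.865989685058594), 86.79300689697266) [0.1050995  0.12504186 0.14257161] (np.float64(-0.09807331241882329), np.float64(0.0027421305755615387))
```

View pics/w4.png

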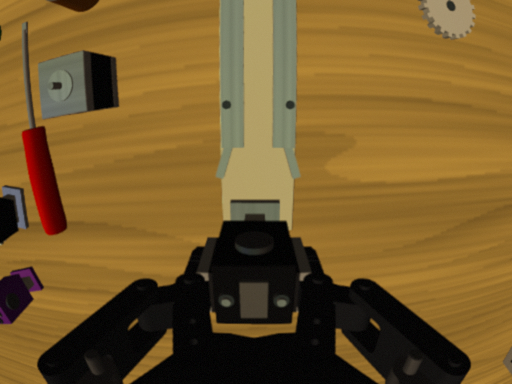

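View pics/s4.png

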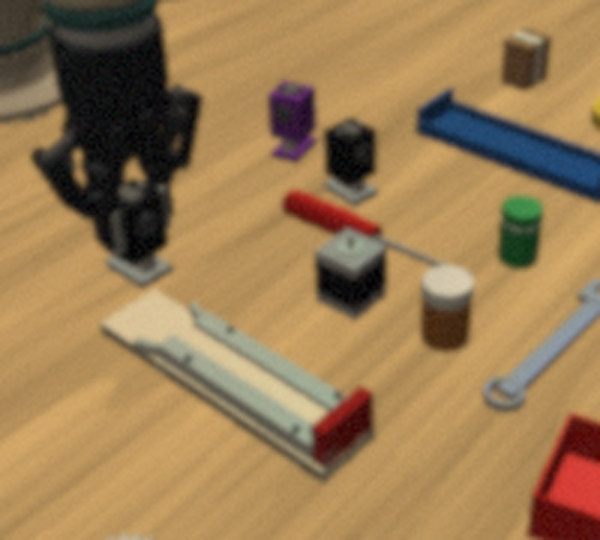

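Request:
{"api": "send_rows", "payload": {"deltas": [{"dp": [0.015, -0.022, -0.2], "rotation": [0, 0, 0]}, {"dp": [0.015, -0.022, -0.28], "rotation": [0, 0, 0]}, {"dp": [0.015, -0.022, -0.28], "rotation": [0, 0, 0]}, {"dp": [0.015, -0.022, -0.28], "rotation": [0, 0, 0]}]}}

```text
clock: 5.15
position: [0.4651, -0.1959, 0.0734]
ee_rot: [-0.001, 1.0, -0.027, -0.001]
contact_force: [-0.2, 0.2, -3.3]
width: 0.0353
```

```bash
cat >> h.py <<'E'
def footchk():
    s=st();print("TCP rail",np.round(rail_s(*s["position"][:2]),4))
    p=eyes.get_image("wrist");W=wcloud(p);z=W[...,2];zu=s["position"][2]-.049
    fx,fy=s["position"][:2]
    q=W[(np.hypot(W[...,0]-fx,W[...,1]-fy)<.04)&(z>zu-.002)&(z<zu+.010)&(W[...,0]>fx+.012)]
    a=np.array([rail_s(*r) for r in q[:,:2]])
    if len(a): print("foot n",len(a),"s max",a[:,0].max().round(4),"lat",np.percentile(a[:,1],[1,99]).round(4),"z",np.median(q[:,2]).round(4))
    return p
E
python3 - <<'E'
from h import *
p=footchk();save(p,"w5.png",crop=(150,0,370,330),scale=1.8)
E
```

```text
t 5.15 [ 0.4651 -0.1959  0.0734] tool x yaw -3.08 tilt 0.16 w 0.0353 F [-0.2  0.2 -3.3]
TCP rail [-0.0961 -0.0003]
foot n 843 s max -0.0752 lat [-0.0154  0.0142] z 0.0295
```

View pics/w5.png

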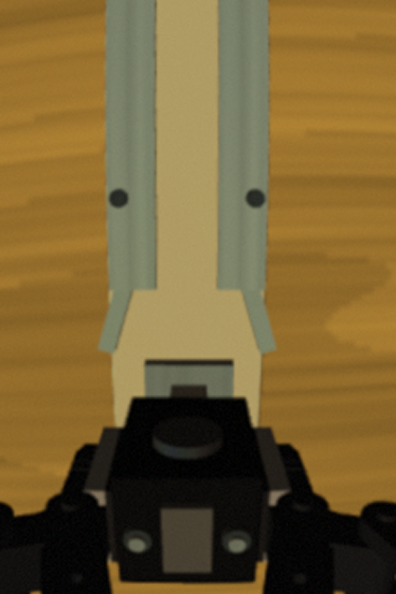

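Request:
{"api": "send_rows", "payload": {"deltas": [{"dp": [0, 0.003, -0.085], "rotation": [0, 0, 0]}, {"dp": [0, 0.003, -0.085], "rotation": [0, 0, 0]}, {"dp": [0, 0.003, -0.085], "rotation": [0, 0, 0]}]}}

```text
clock: 5.45
position: [0.4659, -0.1964, 0.0643]
ee_rot: [0.0, 1.0, -0.027, -0.0]
contact_force: [0.7, 0.3, -1.7]
width: 0.0352
```

Request:
{"api": "send_rows", "payload": {"deltas": [{"dp": [0.08, -0.004, 0], "rotation": [0, 0, 0]}, {"dp": [0.16, -0.009, 0], "rotation": [0, 0, 0]}, {"dp": [0.24, -0.013, 0], "rotation": [0, 0, 0]}, {"dp": [0.32, -0.017, 0], "rotation": [0, 0, 0]}, {"dp": [0.4, -0.022, 0], "rotation": [0, 0, 0]}, {"dp": [0.4, -0.022, 0], "rotation": [0, 0, 0]}]}}

```text
clock: 5.95
position: [0.5173, -0.2, 0.0641]
ee_rot: [0.001, 1.0, -0.027, 0.002]
contact_force: [0.5, -0.7, -2.3]
width: 0.0357
```

```bash
python3 - <<'E'
from h import *
p=footchk();save(p,"w6.png",crop=(150,0,370,330),scale=1.8)
E
```

```text
t 5.95 [ 0.5173 -0.2     0.0641] tool x yaw -3.07 tilt 0.22 w 0.0357 F [ 0.5 -0.7 -2.3]
TCP rail [-0.0437 -0.0015]
foot n 756 s max -0.0052 lat [-0.022   0.0227] z 0.0205
```

View pics/w6.png

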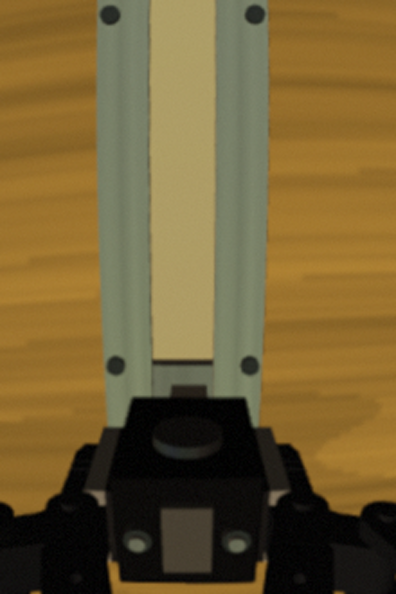

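The foot is under the lips, centred in the gap at (183,375). Sliding on.

Request:
{"api": "send_rows", "payload": {"deltas": [{"dp": [0.1, 0.003, 0], "rotation": [0, 0, 0]}, {"dp": [0.2, -0.003, 0], "rotation": [0, 0, 0]}, {"dp": [0.3, -0.008, 0], "rotation": [0, 0, 0]}, {"dp": [0.4, -0.014, 0], "rotation": [0, 0, 0]}, {"dp": [0.5, -0.019, 0], "rotation": [0, 0, 0]}, {"dp": [0.6, -0.024, 0], "rotation": [0, 0, 0]}, {"dp": [0.7, -0.03, 0], "rotation": [0, 0, 0]}, {"dp": [0.8, -0.035, 0], "rotation": [0, 0, 0]}, {"dp": [0.9, -0.041, 0], "rotation": [0, 0, 0]}, {"dp": [0.96, -0.044, 0], "rotation": [0, 0, 0]}, {"dp": [0.96, -0.044, 0], "rotation": [0, 0, 0]}]}}

```text
clock: 6.92
position: [0.631, -0.2046, 0.0636]
ee_rot: [0.0, 1.0, -0.027, 0.001]
contact_force: [0.7, -0.1, -2.9]
width: 0.0354
```

Request:
{"api": "send_rows", "payload": {"deltas": [{"dp": [0.03, -0.002, -0.01], "rotation": [0, 0, 0]}, {"dp": [0.06, -0.003, -0.015], "rotation": [0, 0, 0]}, {"dp": [0.09, -0.005, -0.015], "rotation": [0, 0, 0]}, {"dp": [0.12, -0.006, -0.015], "rotation": [0, 0, 0]}]}}

```text
clock: 7.25
position: [0.6434, -0.2052, 0.062]
ee_rot: [-0.0, 1.0, -0.027, -0.0]
contact_force: [-0.4, 0.2, -2.4]
width: 0.0356
```

```bash
python3 - <<'E'
from h import *
p=footchk();save(p,"w7.png",crop=(150,0,370,330),scale=1.8)
E
```

```text
t 7.25 [ 0.6434 -0.2052  0.062 ] tool x yaw -3.12 tilt 0.03 w 0.0356 F [-0.4  0.2 -2.4]
TCP rail [0.0825 0.0001]
foot n 383 s max 0.1195 lat [-0.0157  0.0157] z 0.0184
```

View pics/w7.png

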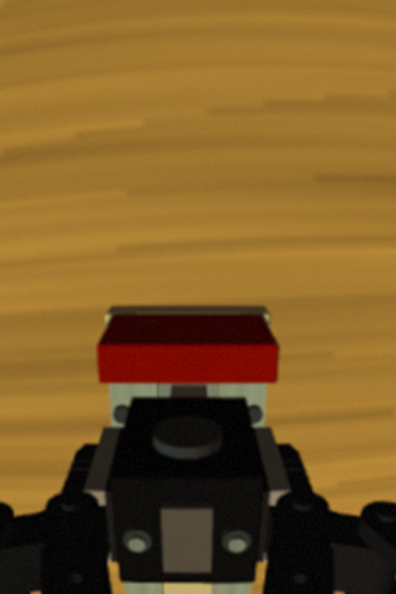

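Close to the stop at (188,360). Pushing on slowly until contact.

Request:
{"api": "send_rows", "payload": {"deltas": [{"dp": [0.02, -0.001, 0], "rotation": [0, 0, 0]}, {"dp": [0.04, -0.002, 0], "rotation": [0, 0, 0]}, {"dp": [0.055, -0.003, 0], "rotation": [0, 0, 0]}, {"dp": [0.055, -0.003, 0], "rotation": [0, 0, 0]}]}}

```text
clock: 7.63
position: [0.6479, -0.2053, 0.0617]
ee_rot: [-0.0, 1.0, -0.027, -0.003]
contact_force: [-5.2, -1.2, -0.3]
width: 0.0356
```

Request:
{"api": "send_rows", "payload": {"deltas": [{"dp": [0, 0, -0.008], "rotation": [0, 0, 0]}, {"dp": [0, 0, -0.008], "rotation": [0, 0, 0]}]}}

```text
clock: 7.8
position: [0.6479, -0.2053, 0.0614]
ee_rot: [-0.0, 1.0, -0.027, -0.002]
contact_force: [-6.1, -0.0, 2.1]
width: 0.035
```

Request:
{"api": "send_rows", "payload": {"deltas": [{"dp": [0, 0, 0], "rotation": [0, 0, 0]}, {"dp": [0, 0, 0], "rotation": [0, 0, 0]}, {"dp": [0, 0, 0], "rotation": [0, 0, 0]}, {"dp": [0, 0, 0], "rotation": [0, 0, 0]}], "fingers": -0.41}}

```text
clock: 8.13
position: [0.6509, -0.2057, 0.0615]
ee_rot: [0.0, 1.0, -0.027, 0.001]
contact_force: [0.2, -0.2, -0.3]
width: 0.06
```

Request:
{"api": "send_rows", "payload": {"deltas": [{"dp": [0, 0, 0.3], "rotation": [0, 0, 0]}, {"dp": [0, 0, 0.6], "rotation": [0, 0, 0]}, {"dp": [0, 0, 0.9], "rotation": [0, 0, 0]}, {"dp": [0, 0, 0.9], "rotation": [0, 0, 0]}, {"dp": [0, 0, 0.9], "rotation": [0, 0, 0]}]}}

```text
clock: 8.55
position: [0.652, -0.2062, 0.1725]
ee_rot: [0.001, 1.0, -0.027, 0.003]
contact_force: [0.3, -0.4, -0.1]
width: 0.0602
```

```bash
cat >> h.py <<'E'
def rc(W,name,cx,cy,r,zlo,zhi,rail=False):
    z=W[...,2];m=(np.hypot(W[...,0]-cx,W[...,1]-cy)<r)&(z>zlo)&(z<zhi);q=W[m]
    if len(q)<5: print(name,len(q));return
    rect=cv2.minAreaRect((q[:,:2]*1000).astype(np.float32))
    print(name,len(q),np.round(rect[0],1),np.round(rect[1],1),round(rect[2],1),"z",np.percentile(q[:,2],[5,50,95]).round(4),np.round(rail_s(rect[0][0]/1000,rect[0][1]/1000),4) if rail else "")
E
python3 - <<'E'
from h import *
s=st();p=eyes.get_image("wrist");save(p,"w8.png");W=wcloud(p)
rc(W,"B top",.647,-.205,.03,.072,.095,True)
E
```

```text
t 8.55 [ 0.652  -0.2062  0.1725] tool x yaw -3.1 tilt 0.41 w 0.0602 F [ 0.3 -0.4 -0.1]
B top 1953 [ 644.4 -205.4] [36.1 38.1] 86.8 z [0.0775 0.0797 0.0826] [ 0.0835 -0.0001]
```

View pics/w8.png

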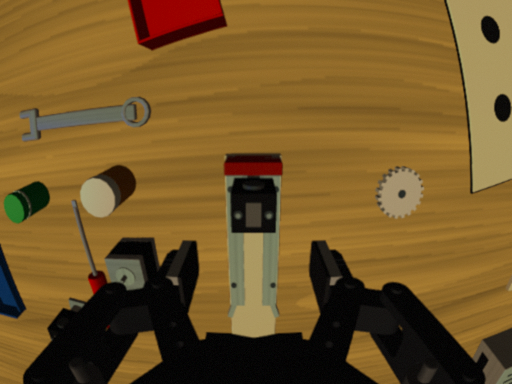

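B is docked: top at z 79.7 mm (expected 80), hard against the red stop. Next is module A.

Request:
{"api": "send_rows", "payload": {"deltas": [{"dp": [-0.75, 1, 0], "rotation": [0, 0, -0.23]}, {"dp": [-0.75, 1, 0], "rotation": [0, 0, -0.23]}, {"dp": [-0.75, 1, 0], "rotation": [0, 0, -0.23]}, {"dp": [-0.75, 1, 0], "rotation": [0, 0, -0.23]}]}}

```text
clock: 8.93
position: [0.5555, -0.0821, 0.1666]
ee_rot: [-0.001, 0.996, -0.084, -0.004]
contact_force: [-0.3, 0.4, -1.1]
width: 0.0604
```

Request:
{"api": "send_rows", "payload": {"deltas": [{"dp": [-0.75, 1, 0], "rotation": [0, 0, 0]}, {"dp": [-0.75, 1, 0], "rotation": [0, 0, 0]}, {"dp": [-0.75, 1, 0], "rotation": [0, 0, 0]}, {"dp": [-0.75, 1, 0], "rotation": [0, 0, 0]}, {"dp": [-0.75, 1, 0], "rotation": [0, 0, 0]}]}}

```text
clock: 9.35
position: [0.4642, 0.0381, 0.1671]
ee_rot: [-0.001, 0.997, -0.083, -0.004]
contact_force: [0.7, 0.6, -0.2]
width: 0.06
```

```bash
python3 - <<'E'
from h import *
s=st();p=eyes.get_image("wrist");save(p,"w9.png");W=wcloud(p)
rc(W,"A top",.468,.061,.03,.064,.08);rc(W,"A foot",.468,.061,.04,.004,.01)
E
```

```text
t 9.35 [0.4642 0.0381 0.1671] tool x yaw -9.5 tilt 0.48 w 0.06 F [ 0.7  0.6 -0.2]
A top 1757 [468.3  61.7] [35.3 34.2] 80.4 z [0.0663 0.0677 0.0706] 
A foot 262 [484.9  58.6] [29.8  8.4] 80.4 z [0.0046 0.0055 0.0071]
```

View pics/w9.png

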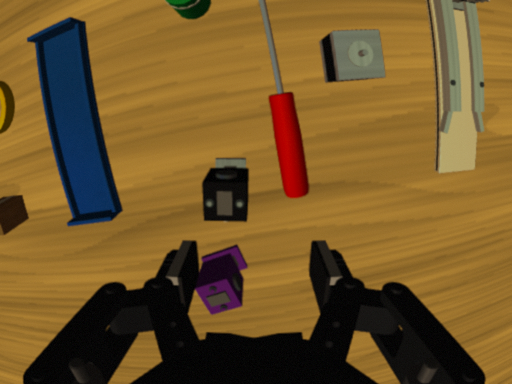

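Module A at (226,193) is black; the purple one at (222,275) is clear of the fingers.

Request:
{"api": "send_rows", "payload": {"deltas": [{"dp": [0.03, 0.195, -0.25], "rotation": [0, 0, 0]}, {"dp": [0.03, 0.195, -0.45], "rotation": [0, 0, 0]}, {"dp": [0.03, 0.195, -0.7], "rotation": [0, 0, 0]}, {"dp": [0.03, 0.195, -0.98], "rotation": [0, 0, 0]}, {"dp": [0.03, 0.195, -0.98], "rotation": [0, 0, 0]}, {"dp": [0.03, 0.195, -0.98], "rotation": [0, 0, 0]}]}}

```text
clock: 9.9
position: [0.4726, 0.0572, 0.0496]
ee_rot: [0.0, 0.996, -0.085, -0.003]
contact_force: [0.5, 0.3, 0.0]
width: 0.0602
```

Request:
{"api": "send_rows", "payload": {"deltas": [{"dp": [0, 0, 0], "rotation": [0, 0, 0]}, {"dp": [0, 0, 0], "rotation": [0, 0, 0]}, {"dp": [0, 0, 0], "rotation": [0, 0, 0]}, {"dp": [0, 0, 0], "rotation": [0, 0, 0]}, {"dp": [0, 0, 0], "rotation": [0, 0, 0]}, {"dp": [0, 0, 0], "rotation": [0, 0, 0]}], "fingers": 1, "grip_force": 50}}

```text
clock: 10.4
position: [0.4756, 0.0577, 0.053]
ee_rot: [-0.0, 0.996, -0.084, 0.002]
contact_force: [1.4, 0.0, 7.4]
width: 0.0352
```

Request:
{"api": "send_rows", "payload": {"deltas": [{"dp": [0, 0, 0.3], "rotation": [0, 0, 0]}, {"dp": [0, 0, 0.55], "rotation": [0, 0, 0]}, {"dp": [0, 0, 0.55], "rotation": [0, 0, 0]}, {"dp": [0, 0, 0.55], "rotation": [0, 0, 0]}]}}

```text
clock: 10.73
position: [0.4744, 0.0578, 0.1188]
ee_rot: [0.0, 0.996, -0.084, 0.002]
contact_force: [0.3, 0.1, -2.6]
width: 0.0353
```

Request:
{"api": "send_rows", "payload": {"deltas": [{"dp": [0, -0.3, 0], "rotation": [0, 0, 0.23]}, {"dp": [0, -0.6, 0], "rotation": [0, 0, 0.23]}, {"dp": [0, -0.9, 0], "rotation": [0, 0, 0.23]}, {"dp": [0, -1, 0], "rotation": [0, 0, 0.23]}]}}

```text
clock: 11.07
position: [0.4726, -0.0656, 0.1159]
ee_rot: [0.001, 1.0, -0.028, -0.001]
contact_force: [0.6, -0.7, -2.6]
width: 0.0351
```

Request:
{"api": "send_rows", "payload": {"deltas": [{"dp": [-0.03, -0.3, 0], "rotation": [0, 0, 0]}, {"dp": [-0.03, -0.6, 0], "rotation": [0, 0, 0]}, {"dp": [-0.03, -0.9, 0], "rotation": [0, 0, 0]}, {"dp": [-0.03, -1, 0], "rotation": [0, 0, 0]}]}}

```text
clock: 11.4
position: [0.4696, -0.1861, 0.1161]
ee_rot: [0.001, 1.0, -0.028, -0.001]
contact_force: [-0.4, 0.4, -1.8]
width: 0.0354
```

Request:
{"api": "send_rows", "payload": {"deltas": [{"dp": [0, -0.11, -0.12], "rotation": [0, 0, 0]}, {"dp": [0, -0.11, -0.3], "rotation": [0, 0, 0]}, {"dp": [0, -0.11, -0.3], "rotation": [0, 0, 0]}, {"dp": [0, -0.11, -0.3], "rotation": [0, 0, 0]}]}}

```text
clock: 11.73
position: [0.468, -0.1938, 0.0795]
ee_rot: [-0.002, 1.0, -0.027, -0.003]
contact_force: [-0.8, 0.7, -2.2]
width: 0.0354
```

```bash
sed -i 's/def footchk():/def footchk(h=.049):/; s/\[2\]-.049/[2]-h/' h.py; python3 - <<'E'
from h import *
p=footchk(.053);save(p,"w10.png")
E
```

```text
t 11.73 [ 0.468  -0.1938  0.0795] tool x yaw -3.13 tilt 0.39 w 0.0354 F [-0.8  0.7 -2.2]
TCP rail [-0.0933  0.002 ]
foot n 251 s max -0.0795 lat [-0.0108  0.0187] z 0.0308
```

View pics/w10.png

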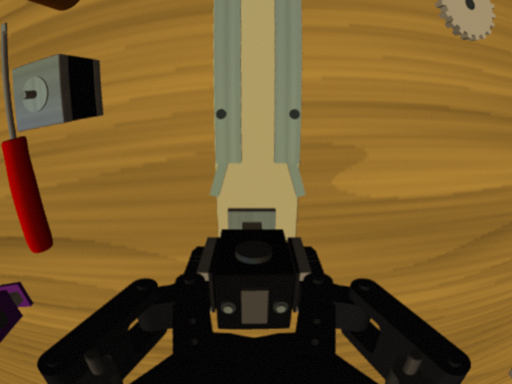

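Foot of A at (252,215) is 4 mm left of the track centre. I'll correct that and lower.

Request:
{"api": "send_rows", "payload": {"deltas": [{"dp": [0.04, -0.035, 0], "rotation": [0, 0, 0]}, {"dp": [0.04, -0.035, -0.06], "rotation": [0, 0, 0]}, {"dp": [0.04, -0.035, -0.085], "rotation": [0, 0, 0]}, {"dp": [0.04, -0.035, -0.085], "rotation": [0, 0, 0]}]}}

```text
clock: 12.12
position: [0.4746, -0.199, 0.0708]
ee_rot: [-0.0, 1.0, -0.027, -0.0]
contact_force: [0.2, 1.2, -2.7]
width: 0.0354
```

```bash
python3 - <<'E'
from h import *
p=footchk(.053);save(p,"w11.png",crop=(150,0,370,330),scale=1.8)
E
```

```text
t 12.12 [ 0.4746 -0.199   0.0708] tool x yaw -3.08 tilt 0.06 w 0.0354 F [ 0.2  1.2 -2.7]
TCP rail [-0.0863 -0.0029]
foot n 955 s max -0.0472 lat [-0.0297  0.0293] z 0.0212
```

View pics/w11.png

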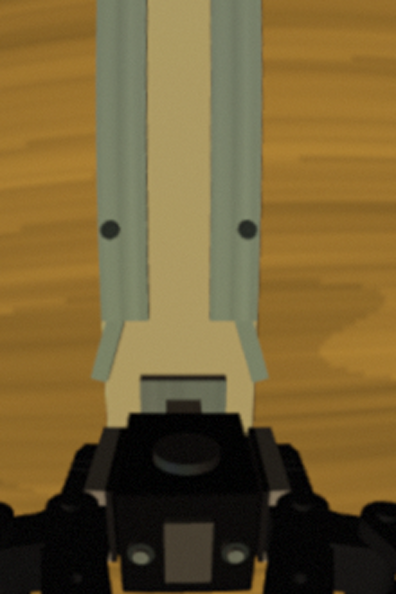

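Request:
{"api": "send_rows", "payload": {"deltas": [{"dp": [0.04, 0.006, -0.012], "rotation": [0, 0, 0]}, {"dp": [0.1, 0.003, -0.016], "rotation": [0, 0, 0]}, {"dp": [0.18, -0.001, -0.016], "rotation": [0, 0, 0]}, {"dp": [0.26, -0.005, -0.016], "rotation": [0, 0, 0]}, {"dp": [0.34, -0.009, -0.016], "rotation": [0, 0, 0]}, {"dp": [0.42, -0.014, -0.016], "rotation": [0, 0, 0]}, {"dp": [0.42, -0.014, -0.016], "rotation": [0, 0, 0]}]}}

```text
clock: 12.75
position: [0.5273, -0.2009, 0.0681]
ee_rot: [-0.0, 1.0, -0.027, 0.0]
contact_force: [1.5, 0.6, -12.3]
width: 0.0354
```

```bash
python3 - <<'E'
from h import *
p=footchk(.053);save(p,"w12.png",crop=(150,0,370,330),scale=1.8)
E
```

```text
t 12.75 [ 0.5273 -0.2009  0.0681] tool x yaw -3.11 tilt 0.07 w 0.0354 F [  1.5   0.6 -12.3]
TCP rail [-0.0337 -0.0019]
foot n 228 s max 0.0057 lat [-0.0248  0.0251] z 0.0246
```

View pics/w12.png

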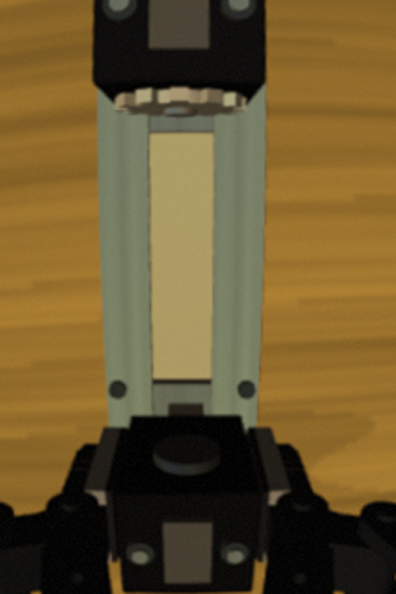

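The foot is under the lips, but a downward force of 12 N suggests it rubs on their underside. Lowering 2 mm.

Request:
{"api": "send_rows", "payload": {"deltas": [{"dp": [0, 0, -0.018], "rotation": [0, 0, 0]}, {"dp": [0, 0, -0.018], "rotation": [0, 0, 0]}, {"dp": [0, 0, -0.018], "rotation": [0, 0, 0]}]}}

```text
clock: 13.05
position: [0.5264, -0.2018, 0.068]
ee_rot: [0.001, 1.0, -0.027, 0.001]
contact_force: [1.4, 0.4, -6.2]
width: 0.0353
```

Request:
{"api": "send_rows", "payload": {"deltas": [{"dp": [0, 0, -0.015], "rotation": [0, 0, 0]}, {"dp": [0, 0, -0.015], "rotation": [0, 0, 0]}, {"dp": [0, 0, -0.015], "rotation": [0, 0, 0]}]}}

```text
clock: 13.3
position: [0.5255, -0.2015, 0.0659]
ee_rot: [0.0, 1.0, -0.027, 0.0]
contact_force: [0.6, -1.1, -2.9]
width: 0.0352
```

Request:
{"api": "send_rows", "payload": {"deltas": [{"dp": [0.1, -0.005, 0], "rotation": [0, 0, 0]}, {"dp": [0.2, -0.01, 0], "rotation": [0, 0, 0]}, {"dp": [0.3, -0.016, 0], "rotation": [0, 0, 0]}, {"dp": [0.4, -0.021, 0], "rotation": [0, 0, 0]}, {"dp": [0.5, -0.026, 0], "rotation": [0, 0, 0]}, {"dp": [0.6, -0.032, 0], "rotation": [0, 0, 0]}, {"dp": [0.6, -0.032, 0], "rotation": [0, 0, 0]}]}}

```text
clock: 13.88
position: [0.6002, -0.2058, 0.0659]
ee_rot: [0.001, 1.0, -0.027, 0.002]
contact_force: [0.2, 0.7, -2.2]
width: 0.0355
```

```bash
python3 - <<'E'
from h import *
p=footchk(.053);save(p,"w13.png",crop=(150,0,370,330),scale=1.8)
E
```

```text
t 13.88 [ 0.6002 -0.2058  0.0659] tool x yaw -3.09 tilt 0.25 w 0.0355 F [ 0.2  0.7 -2.2]
TCP rail [ 0.0394 -0.0029]
foot n 3 s max 0.0645 lat [-0.0278 -0.0276] z 0.0112
```

View pics/w13.png

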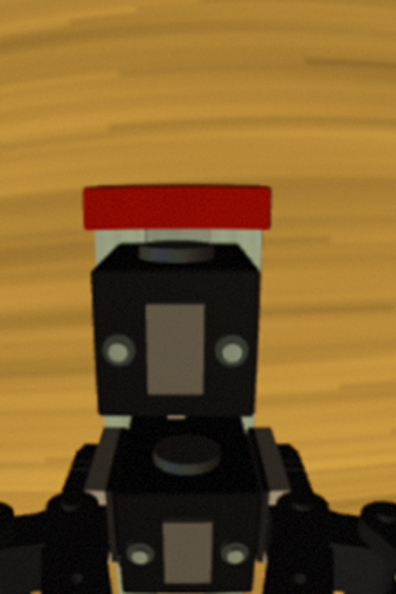

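Request:
{"api": "send_rows", "payload": {"deltas": [{"dp": [0.02, 0.015, 0], "rotation": [0, 0, 0]}, {"dp": [0.05, 0.014, 0], "rotation": [0, 0, 0]}, {"dp": [0.08, 0.012, 0], "rotation": [0, 0, 0]}, {"dp": [0.08, 0.012, 0], "rotation": [0, 0, 0]}]}}

```text
clock: 14.27
position: [0.6076, -0.2037, 0.0656]
ee_rot: [0.0, 1.0, -0.027, 0.001]
contact_force: [-0.3, -0.9, -2.9]
width: 0.0352
```

Request:
{"api": "send_rows", "payload": {"deltas": [{"dp": [0.02, -0.001, 0], "rotation": [0, 0, 0]}, {"dp": [0.04, -0.002, 0], "rotation": [0, 0, 0]}, {"dp": [0.05, -0.003, 0], "rotation": [0, 0, 0]}, {"dp": [0.05, -0.003, 0], "rotation": [0, 0, 0]}]}}

```text
clock: 14.6
position: [0.6123, -0.2039, 0.0653]
ee_rot: [-0.0, 1.0, -0.027, -0.001]
contact_force: [-2.7, -0.0, -0.4]
width: 0.0352
```

Request:
{"api": "send_rows", "payload": {"deltas": [{"dp": [0.02, -0.001, 0], "rotation": [0, 0, 0]}, {"dp": [0.04, -0.002, 0], "rotation": [0, 0, 0]}, {"dp": [0.06, -0.003, 0], "rotation": [0, 0, 0]}, {"dp": [0.06, -0.003, 0], "rotation": [0, 0, 0]}]}}

```text
clock: 14.93
position: [0.6141, -0.2038, 0.0654]
ee_rot: [-0.001, 1.0, -0.026, -0.007]
contact_force: [-11.7, -0.5, 7.9]
width: 0.0348
```

Request:
{"api": "send_rows", "payload": {"deltas": [{"dp": [-0.02, 0.001, -0.005], "rotation": [0, 0, 0]}, {"dp": [-0.02, 0.001, -0.005], "rotation": [0, 0, 0]}]}}

```text
clock: 15.1
position: [0.6136, -0.2037, 0.0653]
ee_rot: [-0.0, 1.0, -0.027, -0.004]
contact_force: [-10.2, 0.3, 7.1]
width: 0.0353
```

Request:
{"api": "send_rows", "payload": {"deltas": [{"dp": [0, 0, 0], "rotation": [0, 0, 0]}, {"dp": [0, 0, 0], "rotation": [0, 0, 0]}, {"dp": [0, 0, 0], "rotation": [0, 0, 0]}, {"dp": [0, 0, 0], "rotation": [0, 0, 0]}], "fingers": -0.41}}

```text
clock: 15.43
position: [0.6187, -0.2044, 0.0651]
ee_rot: [0.0, 1.0, -0.027, 0.001]
contact_force: [-0.8, -0.3, 1.1]
width: 0.0599
```

Request:
{"api": "send_rows", "payload": {"deltas": [{"dp": [0, 0, 0.3], "rotation": [0, 0, 0]}, {"dp": [0, 0, 0.6], "rotation": [0, 0, 0]}, {"dp": [0, 0, 0.9], "rotation": [0, 0, 0]}, {"dp": [-0.3, 0.3, 1], "rotation": [0, 0, 0]}, {"dp": [-0.6, 0.6, 1], "rotation": [0, 0, 0]}, {"dp": [-0.6, 0.6, 1], "rotation": [0, 0, 0]}]}}

```text
clock: 15.93
position: [0.5432, -0.1295, 0.1861]
ee_rot: [-0.001, 1.0, -0.027, -0.0]
contact_force: [-0.4, 0.1, -1.4]
width: 0.0601
```

```bash
python3 - <<'E'
from h import *
s=st();p=eyes.get_image("wrist");save(p,"w14.png");W=wcloud(p)
rc(W,"B top",.647,-.205,.026,.076,.095,True)
rc(W,"A top",.603,-.203,.0255,.076,.095,True)
z=W[...,2];q=W[(z>.076)&(z<.095)&(W[...,1]<-.17)&(W[...,1]>-.24)];q=q[q[:,0].argsort()]
a=np.array([rail_s(*r) for r in q[:,:2]]);h=np.histogram(a[:,0],bins=np.arange(.015,.11,.002));print(h[0],a[:,0].min(),a[:,0].max())
for lo,hi in((.02,.062),(.064,.106)):
    k=(a[:,0]>lo)&(a[:,0]<hi);print(np.percentile(a[k,1],[1,99]),q[k,2].mean())
rc(W,"motor",.569,-.067,.035,.048,.06);rc(W,"jar",.657,-.058,.04,.05,.065);rc(W,"can",.649,.067,.03,.05,.065)
p=eyes.get_image("top");save(p,"top14.png",crop=(80,70,400,290),scale=2)
W=cloud(p);rc(W,"carton",.4805,.363,.04,.045,.065)
E
```

```text
t 15.93 [ 0.5432 -0.1295  0.1861] tool x yaw -3.08 tilt 0.09 w 0.0601 F [-0.4  0.1 -1.4]
B top 1835 [ 645.6 -205.4] [36.5 33.7] 86.9 z [0.0784 0.08   0.083 ] [ 0.0848 -0.0001]
A top 1825 [ 601.5 -202.5] [36.9 33.9] 87.0 z [0.0785 0.0799 0.0828] [0.0406 0.0005]
[  0   0   0   0  71 103 110  96 122  91 113 100 111 110 111 109 111 112
 113 106 107  29   0   0   0   0  63 110 108 113 110 108 113 113 115 109
 100 111 109 103 109 110 104  27   0   0   0] 0.02365125110623063 0.101632485568097
[-0.01705428  0.01832003] 0.080294424815203
[-0.01757411  0.01775212] 0.08033731419335602
motor 2012 [569.7 -67. ] [42.7 42.5] 89.0 z [0.0504 0.0517 0.0535] 
jar 1539 [658.4 -58.6] [39.8 38.5] 83.2 z [0.0541 0.0555 0.0567] 
can 754 [650.7  66.9] [34.9 35.4] 16.5 z [0.0517 0.0533 0.0544] 
carton 239 [480.5 362.8] [44.1 34. ] 84.5 z [0.0509 0.0552 0.0582]
```

View pics/w14.png

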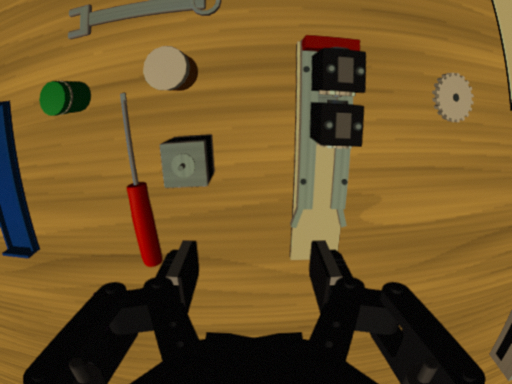

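View pics/top14.png

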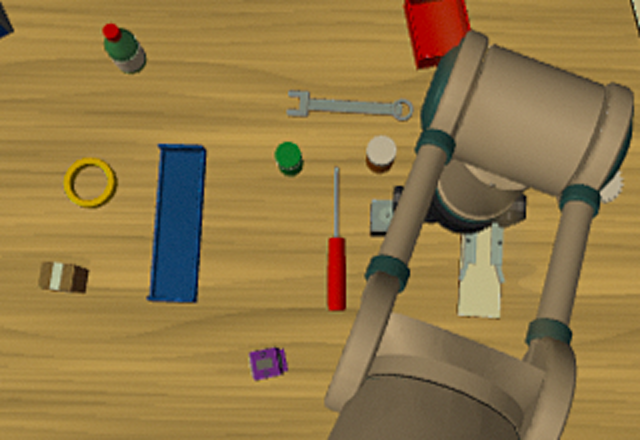

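Both modules are docked: s = 0.085 and 0.041, tops at 80 mm, lateral offset under 1 mm. Spares haven't moved. Next is the motor.

Request:
{"api": "send_rows", "payload": {"deltas": [{"dp": [0.22, 0.52, 0], "rotation": [0, 0, 0.07]}, {"dp": [0.22, 0.52, -0.2], "rotation": [0, 0, 0.07]}, {"dp": [0.22, 0.52, -0.5], "rotation": [0, 0, 0.07]}, {"dp": [0.22, 0.52, -0.7], "rotation": [0, 0, 0.07]}, {"dp": [0.22, 0.52, -0.7], "rotation": [0, 0, 0.07]}, {"dp": [0.22, 0.52, -0.7], "rotation": [0, 0, 0.07]}], "fingers": -0.55}}

```text
clock: 16.53
position: [0.5724, -0.07, 0.0997]
ee_rot: [-0.0, 1.0, -0.01, -0.001]
contact_force: [0.5, 0.4, 0.5]
width: 0.0663
```

```bash
python3 - <<'E'
from h import *
s=st();p=eyes.get_image("wrist");save(p,"w15.png");W=wcloud(p)
rc(W,"motor",.569,-.067,.03,.046,.06)
E
```

```text
t 16.53 [ 0.5724 -0.07    0.0997] tool x yaw -1.1 tilt 0.12 w 0.0663 F [0.5 0.4 0.5]
motor 3883 [570.3 -66.5] [42.5 42.4] 0.0 z [0.0502 0.0516 0.0535]
```

View pics/w15.png

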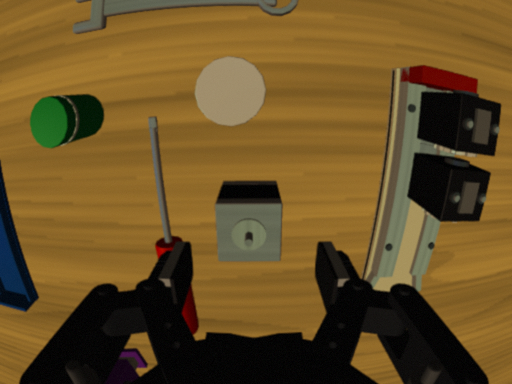

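Request:
{"api": "send_rows", "payload": {"deltas": [{"dp": [-0.015, 0.025, -0.15], "rotation": [0, 0, 0]}, {"dp": [-0.015, 0.025, -0.3], "rotation": [0, 0, 0]}, {"dp": [-0.015, 0.025, -0.48], "rotation": [0, 0, 0]}, {"dp": [-0.015, 0.025, -0.48], "rotation": [0, 0, 0]}, {"dp": [-0.015, 0.025, -0.48], "rotation": [0, 0, 0]}]}}

```text
clock: 17.0
position: [0.5713, -0.0675, 0.0442]
ee_rot: [0.0, 1.0, -0.01, 0.001]
contact_force: [0.6, 1.2, 0.5]
width: 0.0662
```

Request:
{"api": "send_rows", "payload": {"deltas": [{"dp": [0, 0, 0], "rotation": [0, 0, 0]}, {"dp": [0, 0, 0], "rotation": [0, 0, 0]}, {"dp": [0, 0, 0], "rotation": [0, 0, 0]}, {"dp": [0, 0, 0], "rotation": [0, 0, 0]}, {"dp": [0, 0, 0], "rotation": [0, 0, 0]}, {"dp": [0, 0, 0], "rotation": [0, 0, 0]}], "fingers": 1, "grip_force": 50}}

```text
clock: 17.5
position: [0.5722, -0.0673, 0.0455]
ee_rot: [0.001, 1.0, -0.01, 0.002]
contact_force: [0.2, 0.2, 6.8]
width: 0.0409
```

Request:
{"api": "send_rows", "payload": {"deltas": [{"dp": [0, 0, 0.3], "rotation": [0, 0, 0]}, {"dp": [0, 0, 0.6], "rotation": [0, 0, 0]}, {"dp": [0, 0, 0.7], "rotation": [0, 0, 0]}, {"dp": [0, 0, 0.7], "rotation": [0, 0, 0]}]}}

```text
clock: 17.83
position: [0.5729, -0.0674, 0.1314]
ee_rot: [0.001, 1.0, -0.01, 0.004]
contact_force: [0.9, -0.1, -3.5]
width: 0.0411
```

Request:
{"api": "send_rows", "payload": {"deltas": [{"dp": [0, 0.3, 0], "rotation": [0, 0, 0]}, {"dp": [0, 0.6, 0], "rotation": [0, 0, 0]}, {"dp": [0, 0.9, 0], "rotation": [0, 0, 0]}, {"dp": [0, 1, 0], "rotation": [0, 0, 0]}]}}

```text
clock: 18.17
position: [0.5684, 0.0575, 0.1256]
ee_rot: [-0.002, 1.0, -0.009, -0.002]
contact_force: [0.8, -0.2, -2.9]
width: 0.0411
```

Request:
{"api": "send_rows", "payload": {"deltas": [{"dp": [0, 0.3, 0], "rotation": [0, 0, 0]}, {"dp": [0, 0.6, 0], "rotation": [0, 0, 0]}, {"dp": [0, 0.9, 0], "rotation": [0, 0, 0]}, {"dp": [0, 1, 0], "rotation": [0, 0, 0]}, {"dp": [0, 1, 0], "rotation": [0, 0, 0]}]}}

```text
clock: 18.58
position: [0.5692, 0.1761, 0.1257]
ee_rot: [-0.0, 1.0, -0.008, -0.001]
contact_force: [0.2, -0.0, -2.5]
width: 0.0414
```

```bash
cat > tr.py <<'E'
from h import *
def tray(p,W,held=None):
    z=W[...,2];hsv=cv2.cvtColor(p["color"],cv2.COLOR_RGB2HSV)
    m=(hsv[...,0]>95)&(hsv[...,0]<130)&(hsv[...,1]>100)&(W[...,1]>.15)&(W[...,1]<.29)&(W[...,0]>.43)&(W[...,0]<.7)
    q=W[m&(z>.010)&(z<.02)];  # side walls tops
    rows=[]
    for x in np.arange(.47,.66,.008):
        s=np.sort(q[np.abs(q[:,0]-x)<.004][:,1])
        if len(s)<6: continue
        g=np.argmax(np.diff(s))
        if s[g+1]-s[g]>.03: rows.append((x,(s[0]+s[-1])/2,s[-1]-s[0],s[g+1]-s[g]))
    r=np.array(rows)
    if len(r)>3:
        k=np.polyfit(r[:,0]-.56,r[:,1],1);print("tray mid y at x=.56",k[1].round(4),"yaw",np.degrees(k[0]).round(2),"outer",np.median(r[:,2]).round(4),"inner",np.median(r[:,3]).round(4),len(r))
    e=W[m&(z>.023)&(z<.034)];
    a=e[e[:,0]<.56];b=e[e[:,0]>.56]
    if len(a)>3: print("near end x",np.percentile(a[:,0],[2,50,98]).round(4))
    if len(b)>3: print("far end x",np.percentile(b[:,0],[2,50,98]).round(4))
E
python3 - <<'E'
from tr import *
s=st();p=eyes.get_image("wrist");save(p,"w16.png");W=wcloud(p);tray(p,W)
q=dict(np.load("w2.npz"));tray(q,wcloud(q))
rc(W,"carton",.48,.363,.04,.045,.065)
E
```

```text
t 18.58 [0.5692 0.1761 0.1257] tool x yaw -0.88 tilt 0.14 w 0.0414 F [ 0.2 -0.  -2.5]
tray mid y at x=.56 0.2192 yaw -0.9 outer 0.0605 inner 0.0518 12
near end x [0.4548 0.4566 0.4593]
far end x [0.664  0.6662 0.6686]
tray mid y at x=.56 0.2175 yaw -1.21 outer 0.0604 inner 0.051 24
near end x [0.4551 0.4577 0.459 ]
far end x [0.664  0.6653 0.6679]
carton 1162 [482.3 363.7] [46.1 36.3] 84.2 z [0.0466 0.0531 0.0542]
```

View pics/w16.png

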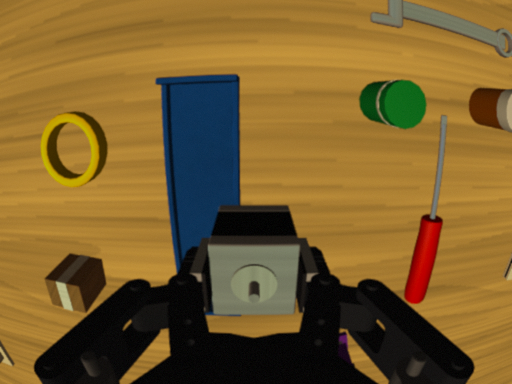

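Request:
{"api": "send_rows", "payload": {"deltas": [{"dp": [0.3, 0.2, 0], "rotation": [0, 0, 0]}, {"dp": [0.56, 0.34, 0], "rotation": [0, 0, 0]}, {"dp": [0.56, 0.34, -0.2], "rotation": [0, 0, 0]}, {"dp": [0.56, 0.34, -0.3], "rotation": [0, 0, 0]}, {"dp": [0.56, 0.34, -0.3], "rotation": [0, 0, 0]}]}}

```text
clock: 19.05
position: [0.6343, 0.2115, 0.0865]
ee_rot: [0.002, 1.0, -0.01, -0.005]
contact_force: [-1.7, -0.8, -3.4]
width: 0.041
```

```bash
python3 - <<'E'
from tr import *
s=st();p=eyes.get_image("wrist");save(p,"w17.png");W=wcloud(p);tray(p,W)
rc(W,"motor top",s["position"][0],s["position"][1],.03,s["position"][2]-.003,s["position"][2]+.012)
E
```

```text
t 19.05 [0.6343 0.2115 0.0865] tool x yaw -1.16 tilt 0.61 w 0.041 F [-1.7 -0.8 -3.4]
tray mid y at x=.56 0.2199 yaw -0.97 outer 0.0598 inner 0.0517 7
far end x [0.6646 0.6678 0.6697]
motor top 7203 [632.  211.5] [58.1 43. ] 89.0 z [0.087  0.0926 0.0948]
```

View pics/w17.png

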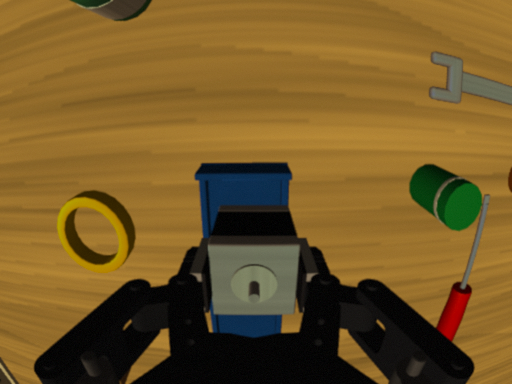

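The motor at (252,270) sits about 6 mm right of the tray's centre line (245). Correcting while still high.

Request:
{"api": "send_rows", "payload": {"deltas": [{"dp": [0.015, 0.045, 0], "rotation": [0, 0, 0]}, {"dp": [0.015, 0.045, -0.1], "rotation": [0, 0, 0]}, {"dp": [0.015, 0.045, -0.1], "rotation": [0, 0, 0]}, {"dp": [0.015, 0.045, -0.1], "rotation": [0, 0, 0]}]}}

```text
clock: 19.43
position: [0.6386, 0.2191, 0.0789]
ee_rot: [0.0, 1.0, -0.01, -0.001]
contact_force: [-0.1, -0.0, -3.8]
width: 0.0415
```

```bash
python3 - <<'E'
from tr import *
s=st();p=eyes.get_image("wrist");save(p,"w18.png",crop=(130,100,380,384),scale=2);W=wcloud(p);tray(p,W)
E
```

```text
t 19.43 [0.6386 0.2191 0.0789] tool x yaw -1.1 tilt 0.08 w 0.0415 F [-0.1 -0.  -3.8]
tray mid y at x=.56 0.2196 yaw -1.05 outer 0.0603 inner 0.052 7
far end x [0.665  0.6681 0.67  ]
```

View pics/w18.png

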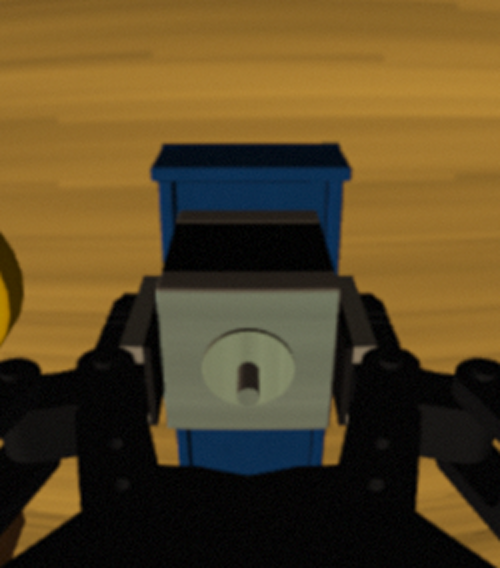

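Centred in the tray (motor x 248, walls 165 and 340). Lowering.

Request:
{"api": "send_rows", "payload": {"deltas": [{"dp": [0, 0, -0.1], "rotation": [0, 0, 0]}, {"dp": [0, 0, -0.2], "rotation": [0, 0, 0]}, {"dp": [0, 0, -0.24], "rotation": [0, 0, 0]}, {"dp": [0, 0, -0.24], "rotation": [0, 0, 0]}, {"dp": [0, 0, -0.24], "rotation": [0, 0, 0]}]}}

```text
clock: 19.9
position: [0.6385, 0.2192, 0.0503]
ee_rot: [0.0, 1.0, -0.01, -0.001]
contact_force: [-2.2, -0.7, 2.0]
width: 0.0408
```

Request:
{"api": "send_rows", "payload": {"deltas": [{"dp": [0, 0, 0], "rotation": [0, 0, 0]}, {"dp": [0, 0, 0], "rotation": [0, 0, 0]}, {"dp": [0, 0, 0], "rotation": [0, 0, 0]}, {"dp": [0, 0, 0], "rotation": [0, 0, 0]}], "fingers": -0.46}}

```text
clock: 20.23
position: [0.6395, 0.2194, 0.0502]
ee_rot: [-0.0, 1.0, -0.01, 0.0]
contact_force: [-0.4, -0.0, 0.7]
width: 0.0619
```

Request:
{"api": "send_rows", "payload": {"deltas": [{"dp": [0, 0, 0.3], "rotation": [0, 0, 0]}, {"dp": [0, 0, 0.6], "rotation": [0, 0, 0]}, {"dp": [0, 0, 0.9], "rotation": [0, 0, 0]}, {"dp": [-0.1, -0.3, 1], "rotation": [0, 0, 0]}, {"dp": [-0.2, -0.6, 1], "rotation": [0, 0, 0]}, {"dp": [-0.2, -0.8, 1], "rotation": [0, 0, 0]}, {"dp": [-0.2, -0.8, 1], "rotation": [0, 0, 0]}]}}

```text
clock: 20.82
position: [0.6149, 0.119, 0.1712]
ee_rot: [0.001, 1.0, -0.011, 0.0]
contact_force: [0.1, 0.2, 0.1]
width: 0.0626
```

```bash
python3 - <<'E'
from tr import *
s=st();p=eyes.get_image("wrist");save(p,"w19.png");W=wcloud(p);tray(p,W)
rc(W,"motor",.637,.218,.033,.05,.063);rc(W,"can",.65,.067,.035,.046,.065);rc(W,"jar",.657,-.058,.04,.05,.065);rc(W,"carton",.48,.363,.04,.05,.065)
E
```

```text
t 20.82 [0.6149 0.119  0.1712] tool x yaw -1.29 tilt 0.18 w 0.0626 F [0.1 0.2 0.1]
tray mid y at x=.56 0.2187 yaw -0.9 outer 0.0608 inner 0.0517 8
near end x [0.4556 0.4577 0.4593]
far end x [0.6357 0.667  0.6696]
motor 2078 [636.9 219.1] [43.1 41.8] 89.0 z [0.0541 0.0566 0.0584] 
can 1393 [650.6  67.4] [35.1 34.8] 10.7 z [0.052  0.0535 0.0547] 
jar 1140 [658.4 -57.7] [39.7 38.6] 82.6 z [0.0527 0.0556 0.0567] 
carton 583 [482.8 363.1] [45.1 36.8] 82.1 z [0.0513 0.0531 0.0542]
```

View pics/w19.png

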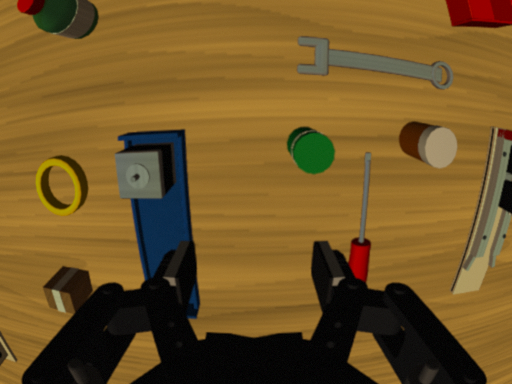

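Motor stands in the tray, top at 56.6 mm (expected 57). Next is the jar.

Request:
{"api": "send_rows", "payload": {"deltas": [{"dp": [0.36, -0.3, 0], "rotation": [0, 0, 0]}, {"dp": [0.36, -0.6, 0], "rotation": [0, 0, 0]}, {"dp": [0.36, -0.9, 0], "rotation": [0, 0, 0]}, {"dp": [0.36, -1, 0], "rotation": [0, 0, 0]}]}}

```text
clock: 21.2
position: [0.6599, -0.001, 0.1697]
ee_rot: [0.002, 1.0, -0.011, 0.0]
contact_force: [0.1, 0.4, 0.7]
width: 0.0625
```

Request:
{"api": "send_rows", "payload": {"deltas": [{"dp": [0, -0.3, 0], "rotation": [0, 0, 0]}, {"dp": [0, -0.48, -0.2], "rotation": [0, 0, 0]}, {"dp": [0, -0.48, -0.5], "rotation": [0, 0, 0]}, {"dp": [0, -0.48, -0.5], "rotation": [0, 0, 0]}, {"dp": [0, -0.48, -0.5], "rotation": [0, 0, 0]}]}}

```text
clock: 21.62
position: [0.657, -0.0529, 0.1083]
ee_rot: [-0.001, 1.0, -0.01, -0.003]
contact_force: [-0.3, 0.1, 0.3]
width: 0.0622
```

```bash
python3 - <<'E'
from tr import *
s=st();p=eyes.get_image("wrist");save(p,"w20.png");W=wcloud(p)
rc(W,"jar",.658,-.058,.035,.05,.065)
E
```

```text
t 21.62 [ 0.657  -0.0529  0.1083] tool x yaw -1.1 tilt 0.34 w 0.0622 F [-0.3  0.1  0.3]
jar 2781 [658.5 -58.2] [39.5 39.6] 57.0 z [0.0542 0.0554 0.0565]
```

View pics/w20.png

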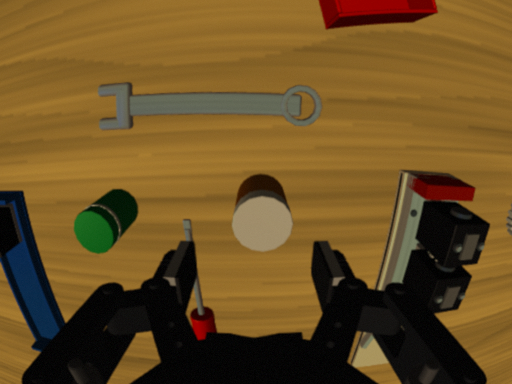

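Request:
{"api": "send_rows", "payload": {"deltas": [{"dp": [0.005, -0.038, -0.15], "rotation": [0, 0, 0]}, {"dp": [0.005, -0.038, -0.35], "rotation": [0, 0, 0]}, {"dp": [0.005, -0.038, -0.53], "rotation": [0, 0, 0]}, {"dp": [0.005, -0.038, -0.53], "rotation": [0, 0, 0]}, {"dp": [0.005, -0.038, -0.53], "rotation": [0, 0, 0]}]}}

```text
clock: 22.08
position: [0.6598, -0.0576, 0.0478]
ee_rot: [-0.0, 1.0, -0.009, 0.0]
contact_force: [1.2, -0.8, 0.1]
width: 0.0623
```

Request:
{"api": "send_rows", "payload": {"deltas": [{"dp": [0, 0, 0], "rotation": [0, 0, 0]}, {"dp": [0, 0, 0], "rotation": [0, 0, 0]}, {"dp": [0, 0, 0], "rotation": [0, 0, 0]}, {"dp": [0, 0, 0], "rotation": [0, 0, 0]}, {"dp": [0, 0, 0], "rotation": [0, 0, 0]}, {"dp": [0, 0, 0], "rotation": [0, 0, 0]}], "fingers": 1, "grip_force": 40}}

```text
clock: 22.58
position: [0.6611, -0.0586, 0.0496]
ee_rot: [0.0, 1.0, -0.01, 0.003]
contact_force: [1.0, 1.4, 5.7]
width: 0.039
```

Request:
{"api": "send_rows", "payload": {"deltas": [{"dp": [0, 0, 0.3], "rotation": [0, 0, 0]}, {"dp": [0, 0, 0.6], "rotation": [0, 0, 0]}, {"dp": [0, 0, 0.75], "rotation": [0, 0, 0]}, {"dp": [0, 0, 0.75], "rotation": [0, 0, 0]}]}}

```text
clock: 22.92
position: [0.6625, -0.0594, 0.1431]
ee_rot: [0.001, 1.0, -0.01, 0.006]
contact_force: [-0.1, -0.1, -0.2]
width: 0.0388
```

Request:
{"api": "send_rows", "payload": {"deltas": [{"dp": [-0.1, 0.3, 0], "rotation": [0, 0, 0]}, {"dp": [-0.2, 0.6, 0], "rotation": [0, 0, 0]}, {"dp": [-0.3, 0.9, 0], "rotation": [0, 0, 0]}, {"dp": [-0.3, 1, 0], "rotation": [0, 0, 0]}]}}

```text
clock: 23.25
position: [0.6191, 0.0656, 0.1358]
ee_rot: [-0.001, 1.0, -0.009, -0.003]
contact_force: [0.7, 0.6, -1.0]
width: 0.039
```

Request:
{"api": "send_rows", "payload": {"deltas": [{"dp": [-0.1, 0.3, 0], "rotation": [0, 0, 0]}, {"dp": [-0.2, 0.6, 0], "rotation": [0, 0, 0]}, {"dp": [-0.32, 0.9, 0], "rotation": [0, 0, 0]}, {"dp": [-0.32, 1, 0], "rotation": [0, 0, 0]}]}}

```text
clock: 23.58
position: [0.5809, 0.1853, 0.1359]
ee_rot: [-0.001, 1.0, -0.008, -0.002]
contact_force: [0.2, -0.2, -1.1]
width: 0.039
```

Request:
{"api": "send_rows", "payload": {"deltas": [{"dp": [0, 0.31, -0.1], "rotation": [0, 0, 0]}, {"dp": [0, 0.31, -0.3], "rotation": [0, 0, 0]}, {"dp": [0, 0.31, -0.4], "rotation": [0, 0, 0]}, {"dp": [0, 0.31, -0.4], "rotation": [0, 0, 0]}, {"dp": [0, 0.31, -0.4], "rotation": [0, 0, 0]}]}}

```text
clock: 24.0
position: [0.5842, 0.2179, 0.0876]
ee_rot: [0.001, 1.0, -0.01, -0.001]
contact_force: [0.3, -0.2, -1.0]
width: 0.0387
```

```bash
python3 - <<'E'
from tr import *
s=st();p=eyes.get_image("wrist");save(p,"w21.png");W=wcloud(p);tray(p,W)
rc(W,"motor",.637,.218,.033,.05,.063)
E
```

```text
t 24.0 [0.5842 0.2179 0.0876] tool x yaw -1.09 tilt 0.16 w 0.0387 F [ 0.3 -0.2 -1. ]
tray mid y at x=.56 0.2197 yaw -1.07 outer 0.0602 inner 0.0519 19
far end x [0.6641 0.6663 0.6687]
motor 5984 [636.3 219.5] [42.4 42.3] 88.6 z [0.0555 0.0567 0.0585]
```

View pics/w21.png

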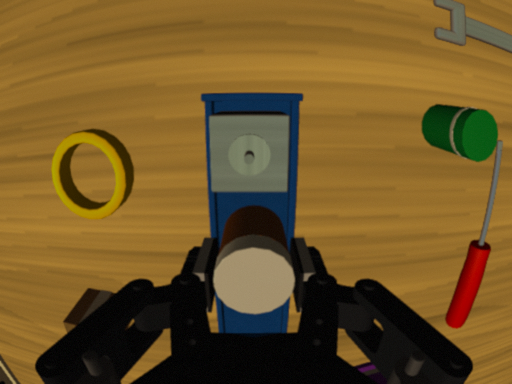

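Jar lined up (254 against the tray's 252), clear of the motor. Lowering and releasing.

Request:
{"api": "send_rows", "payload": {"deltas": [{"dp": [0, 0.008, -0.1], "rotation": [0, 0, 0]}, {"dp": [0, 0.008, -0.2], "rotation": [0, 0, 0]}, {"dp": [0, 0.008, -0.27], "rotation": [0, 0, 0]}, {"dp": [0, 0.008, -0.27], "rotation": [0, 0, 0]}, {"dp": [0, 0.008, -0.27], "rotation": [0, 0, 0]}]}}

```text
clock: 24.47
position: [0.5851, 0.219, 0.0567]
ee_rot: [0.0, 1.0, -0.01, 0.0]
contact_force: [-0.6, -0.8, -0.7]
width: 0.0387
```

Request:
{"api": "send_rows", "payload": {"deltas": [{"dp": [0, 0, -0.02], "rotation": [0, 0, 0]}, {"dp": [0, 0, -0.02], "rotation": [0, 0, 0]}]}}

```text
clock: 24.63
position: [0.5854, 0.2194, 0.0546]
ee_rot: [-0.0, 1.0, -0.01, 0.001]
contact_force: [0.4, -0.6, -0.7]
width: 0.0387
```

Request:
{"api": "send_rows", "payload": {"deltas": [{"dp": [0, 0, 0], "rotation": [0, 0, 0]}, {"dp": [0, 0, 0], "rotation": [0, 0, 0]}, {"dp": [0, 0, 0], "rotation": [0, 0, 0]}, {"dp": [0, 0, 0], "rotation": [0, 0, 0]}], "fingers": -0.46}}

```text
clock: 24.97
position: [0.5849, 0.2195, 0.0543]
ee_rot: [-0.0, 1.0, -0.01, 0.0]
contact_force: [0.0, 0.3, -0.3]
width: 0.0622
```

Request:
{"api": "send_rows", "payload": {"deltas": [{"dp": [0, 0, 0.3], "rotation": [0, 0, 0]}, {"dp": [0, 0, 0.6], "rotation": [0, 0, 0]}, {"dp": [0, 0, 0.9], "rotation": [0, 0, 0]}, {"dp": [0, -0.3, 1], "rotation": [0, 0, 0]}, {"dp": [0, -0.6, 1], "rotation": [0, 0, 0]}, {"dp": [0, -0.8, 1], "rotation": [0, 0, 0]}, {"dp": [0, -0.8, 1], "rotation": [0, 0, 0]}]}}

```text
clock: 25.55
position: [0.5848, 0.1192, 0.1748]
ee_rot: [0.001, 1.0, -0.011, 0.0]
contact_force: [0.2, -0.3, -0.2]
width: 0.0624
```

```bash
python3 - <<'E'
from tr import *
s=st();p=eyes.get_image("wrist");save(p,"w22.png");W=wcloud(p)
rc(W,"motor",.637,.218,.031,.05,.063);rc(W,"jar",.585,.218,.028,.05,.07);rc(W,"can",.65,.067,.035,.046,.065);rc(W,"carton",.48,.363,.04,.05,.065)
E
```

```text
t 25.55 [0.5848 0.1192 0.1748] tool x yaw -1.29 tilt 0.17 w 0.0624 F [ 0.2 -0.3 -0.2]
motor 2155 [636.3 219. ] [42.7 42.5] 89.4 z [0.0548 0.0566 0.0585] 
jar 1482 [582.9 219.2] [38.8 39.9] 82.3 z [0.054  0.0603 0.0614] 
can 1404 [650.2  67.5] [35.4 34.9] 80.7 z [0.0523 0.0536 0.0547] 
carton 661 [482.3 363.1] [45.5 35.5] 84.4 z [0.0513 0.0532 0.0543]
```

View pics/w22.png

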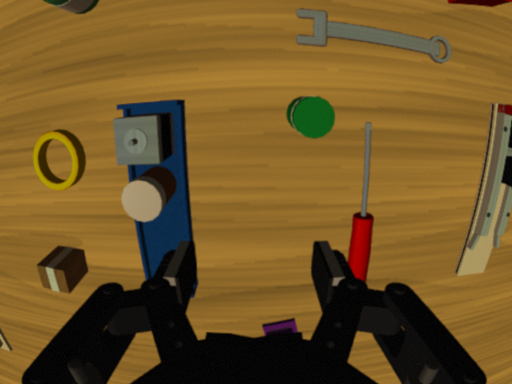

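Jar stands, top at 60.3 mm (expected 61). Next is the canister.

Request:
{"api": "send_rows", "payload": {"deltas": [{"dp": [0.25, -0.2, 0], "rotation": [0, 0, 0]}, {"dp": [0.54, -0.43, 0], "rotation": [0, 0, 0]}, {"dp": [0.54, -0.43, -0.3], "rotation": [0, 0, 0]}, {"dp": [0.54, -0.43, -0.56], "rotation": [0, 0, 0]}, {"dp": [0.54, -0.43, -0.56], "rotation": [0, 0, 0]}, {"dp": [0.54, -0.43, -0.56], "rotation": [0, 0, 0]}]}}

```text
clock: 26.1
position: [0.648, 0.0727, 0.1048]
ee_rot: [-0.0, 1.0, -0.009, -0.003]
contact_force: [0.2, 0.1, -0.1]
width: 0.0624
```

```bash
python3 - <<'E'
from tr import *
s=st();p=eyes.get_image("wrist");save(p,"w23.png");W=wcloud(p)
rc(W,"can",.65,.067,.035,.046,.065)
E
```

```text
t 26.1 [0.648  0.0727 0.1048] tool x yaw -1.07 tilt 0.31 w 0.0624 F [ 0.2  0.1 -0.1]
can 2349 [650.9  67.4] [35.6 35.1] 2.1 z [0.051  0.0534 0.0544]
```

View pics/w23.png

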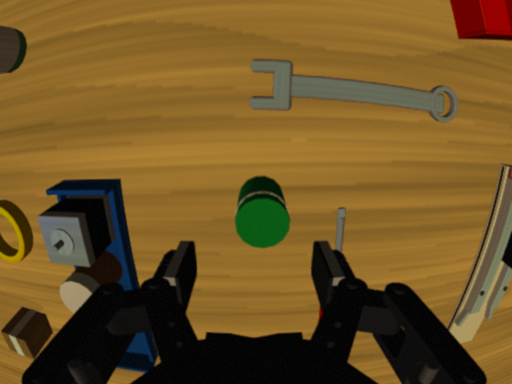

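Request:
{"api": "send_rows", "payload": {"deltas": [{"dp": [0.015, -0.042, -0.15], "rotation": [0, 0, 0]}, {"dp": [0.015, -0.042, -0.35], "rotation": [0, 0, 0]}, {"dp": [0.015, -0.042, -0.51], "rotation": [0, 0, 0]}, {"dp": [0.015, -0.042, -0.51], "rotation": [0, 0, 0]}, {"dp": [0.015, -0.042, -0.51], "rotation": [0, 0, 0]}]}}

```text
clock: 26.57
position: [0.6519, 0.0675, 0.0471]
ee_rot: [-0.0, 1.0, -0.009, 0.001]
contact_force: [0.6, 0.5, 0.8]
width: 0.0626
```

Request:
{"api": "send_rows", "payload": {"deltas": [{"dp": [0, 0, 0], "rotation": [0, 0, 0]}, {"dp": [0, 0, 0], "rotation": [0, 0, 0]}, {"dp": [0, 0, 0], "rotation": [0, 0, 0]}, {"dp": [0, 0, 0], "rotation": [0, 0, 0]}, {"dp": [0, 0, 0], "rotation": [0, 0, 0]}, {"dp": [0, 0, 0], "rotation": [0, 0, 0]}], "fingers": 1, "grip_force": 40}}

```text
clock: 27.07
position: [0.653, 0.0671, 0.0482]
ee_rot: [-0.0, 1.0, -0.01, 0.002]
contact_force: [-0.1, 0.7, 5.5]
width: 0.0349
```

Request:
{"api": "send_rows", "payload": {"deltas": [{"dp": [0, 0, 0.3], "rotation": [0, 0, 0]}, {"dp": [0, 0, 0.6], "rotation": [0, 0, 0]}, {"dp": [0, 0, 0.75], "rotation": [0, 0, 0]}, {"dp": [0, 0, 0.75], "rotation": [0, 0, 0]}]}}

```text
clock: 27.4
position: [0.6548, 0.0668, 0.1419]
ee_rot: [0.0, 1.0, -0.01, 0.006]
contact_force: [0.1, -0.7, -0.3]
width: 0.0346
```

Request:
{"api": "send_rows", "payload": {"deltas": [{"dp": [-0.3, 0.2, 0], "rotation": [0, 0, 0]}, {"dp": [-0.55, 0.4, 0], "rotation": [0, 0, 0]}, {"dp": [-0.8, 0.6, 0], "rotation": [0, 0, 0]}, {"dp": [-0.97, 0.8, 0], "rotation": [0, 0, 0]}, {"dp": [-0.97, 0.9, 0], "rotation": [0, 0, 0]}]}}

```text
clock: 27.82
position: [0.5285, 0.1765, 0.1347]
ee_rot: [-0.0, 1.0, -0.009, -0.004]
contact_force: [-1.1, -1.0, -1.7]
width: 0.0349
```

Request:
{"api": "send_rows", "payload": {"deltas": [{"dp": [0, 0.35, -0.05], "rotation": [0, 0, 0]}, {"dp": [0, 0.35, -0.25], "rotation": [0, 0, 0]}, {"dp": [0, 0.35, -0.33], "rotation": [0, 0, 0]}, {"dp": [0, 0.35, -0.33], "rotation": [0, 0, 0]}, {"dp": [0, 0.35, -0.33], "rotation": [0, 0, 0]}]}}

```text
clock: 28.23
position: [0.5344, 0.2157, 0.095]
ee_rot: [0.001, 1.0, -0.01, -0.001]
contact_force: [0.8, 0.4, -1.5]
width: 0.035
```

```bash
python3 - <<'E'
from tr import *
s=st();p=eyes.get_image("wrist");save(p,"w24.png");W=wcloud(p);tray(p,W)
rc(W,"motor",.637,.218,.031,.05,.063);rc(W,"jar",.583,.219,.026,.052,.07)
E
```

```text
t 28.23 [0.5344 0.2157 0.095 ] tool x yaw -1.13 tilt 0.18 w 0.035 F [ 0.8  0.4 -1.5]
tray mid y at x=.56 0.2195 yaw -0.86 outer 0.0603 inner 0.0521 19
near end x [0.4548 0.4574 0.4594]
far end x [0.6636 0.6661 0.6685]
motor 5775 [636.1 219.6] [42.3 41.9] 89.1 z [0.0556 0.0568 0.0586] 
jar 4016 [582.5 219.5] [39.  38.9] 79.0 z [0.0594 0.0606 0.0616]
```

View pics/w24.png

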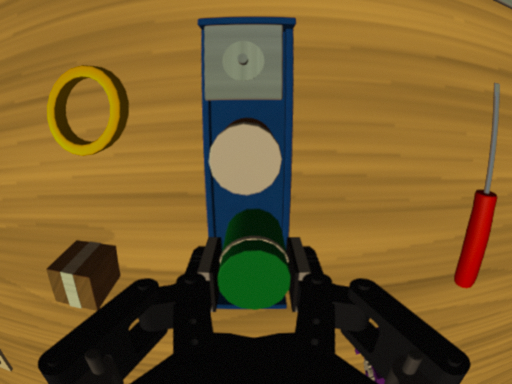

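Canister is 3 mm right of centre (254 against 250). Correcting and lowering.

Request:
{"api": "send_rows", "payload": {"deltas": [{"dp": [0.02, 0.028, -0.05], "rotation": [0, 0, 0]}, {"dp": [0.02, 0.028, -0.2], "rotation": [0, 0, 0]}, {"dp": [0.02, 0.028, -0.34], "rotation": [0, 0, 0]}, {"dp": [0.02, 0.028, -0.34], "rotation": [0, 0, 0]}, {"dp": [0.02, 0.028, -0.34], "rotation": [0, 0, 0]}]}}

```text
clock: 28.7
position: [0.5375, 0.2195, 0.0551]
ee_rot: [0.0, 1.0, -0.01, -0.0]
contact_force: [1.0, -0.3, -0.3]
width: 0.0349
```

Request:
{"api": "send_rows", "payload": {"deltas": [{"dp": [0, 0, -0.017], "rotation": [0, 0, 0]}, {"dp": [0, 0, -0.017], "rotation": [0, 0, 0]}]}}

```text
clock: 28.87
position: [0.538, 0.22, 0.0539]
ee_rot: [-0.0, 1.0, -0.01, 0.001]
contact_force: [0.3, -0.1, -1.8]
width: 0.0346
```

Request:
{"api": "send_rows", "payload": {"deltas": [{"dp": [0, 0, 0], "rotation": [0, 0, 0]}, {"dp": [0, 0, 0], "rotation": [0, 0, 0]}, {"dp": [0, 0, 0], "rotation": [0, 0, 0]}, {"dp": [0, 0, 0], "rotation": [0, 0, 0]}], "fingers": -0.5}}

```text
clock: 29.2
position: [0.5375, 0.2202, 0.0536]
ee_rot: [-0.0, 1.0, -0.01, 0.0]
contact_force: [0.3, -0.0, -0.3]
width: 0.064
```

Request:
{"api": "send_rows", "payload": {"deltas": [{"dp": [0, 0, 0.3], "rotation": [0, 0, 0]}, {"dp": [0, 0, 0.6], "rotation": [0, 0, 0]}, {"dp": [0, 0, 0.9], "rotation": [0, 0, 0]}, {"dp": [-0.2, 0.3, 1], "rotation": [0, 0, 0]}, {"dp": [-0.45, 0.6, 1], "rotation": [0, 0, -0.14]}, {"dp": [-0.45, 0.8, 1], "rotation": [0, 0, -0.14]}, {"dp": [-0.45, 0.8, 1], "rotation": [0, 0, -0.14]}]}}

```text
clock: 29.78
position: [0.4817, 0.321, 0.1743]
ee_rot: [-0.002, 0.999, -0.043, 0.001]
contact_force: [2.0, 0.5, -0.3]
width: 0.0643
```

```bash
python3 - <<'E'
from tr import *
s=st();p=eyes.get_image("wrist");save(p,"w25.png");W=wcloud(p)
rc(W,"motor",.637,.218,.031,.05,.063);rc(W,"jar",.583,.219,.026,.052,.07);rc(W,"can",.537,.2195,.026,.05,.07);rc(W,"carton",.48,.363,.04,.051,.065);rc(W,"carton all",.48,.363,.04,.02,.065)
E
```

```text
t 29.78 [0.4817 0.321  0.1743] tool x yaw -4.89 tilt 0.27 w 0.0643 F [ 2.   0.5 -0.3]
motor 1606 [630.2 219.8] [31.8 43.1] 0.6 z [0.0532 0.0569 0.059 ] 
jar 1718 [582.4 219.9] [39.8 38.8] 90.0 z [0.0576 0.0606 0.0619] 
can 1351 [537.2 222. ] [39.5 36.1] 37.4 z [0.055  0.0585 0.0598] 
carton 1788 [482.3 363.8] [43.6 34.5] 84.7 z [0.0523 0.0535 0.0546] 
carton all 2255 [482.4 363.7] [43.7 34.8] 84.7 z [0.0288 0.0533 0.0545]
```

View pics/w25.png

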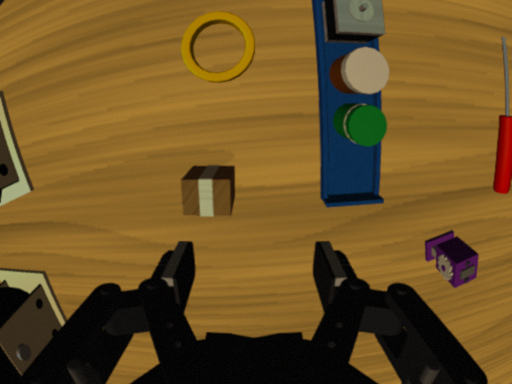

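Canister stands (top 58.5 mm, expected 59), row in order. Last is the carton at (208,193).

Request:
{"api": "send_rows", "payload": {"deltas": [{"dp": [0.005, 0.2, 0], "rotation": [0, 0, 0]}, {"dp": [0.005, 0.35, -0.2], "rotation": [0, 0, 0]}, {"dp": [0.005, 0.35, -0.5], "rotation": [0, 0, 0]}, {"dp": [0.005, 0.35, -0.55], "rotation": [0, 0, 0]}, {"dp": [0.005, 0.35, -0.55], "rotation": [0, 0, 0]}], "fingers": -0.6}}

```text
clock: 30.25
position: [0.4822, 0.356, 0.1043]
ee_rot: [0.002, 0.999, -0.045, -0.003]
contact_force: [0.2, -0.3, 0.0]
width: 0.0684
```

```bash
python3 - <<'E'
from tr import *
s=st();p=eyes.get_image("wrist");save(p,"w26.png");W=wcloud(p)
rc(W,"carton",.482,.363,.04,.048,.065)
E
```

```text
t 30.25 [0.4822 0.356  0.1043] tool x yaw -5.12 tilt 0.45 w 0.0684 F [ 0.2 -0.3  0. ]
carton 3387 [481.7 363.9] [43.9 36. ] 84.5 z [0.052  0.0535 0.0546]
```

View pics/w26.png

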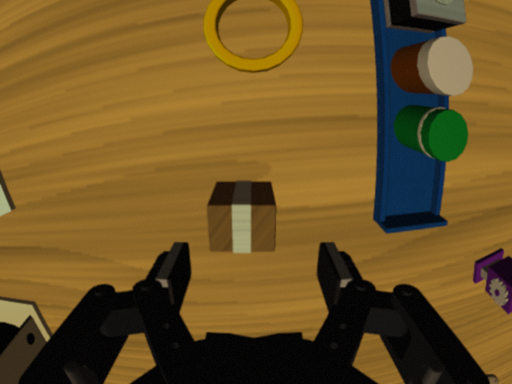

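Request:
{"api": "send_rows", "payload": {"deltas": [{"dp": [-0.003, 0.058, -0.1], "rotation": [0, 0, 0]}, {"dp": [-0.003, 0.058, -0.3], "rotation": [0, 0, 0]}, {"dp": [-0.003, 0.058, -0.51], "rotation": [0, 0, 0]}, {"dp": [-0.003, 0.058, -0.51], "rotation": [0, 0, 0]}, {"dp": [-0.003, 0.058, -0.51], "rotation": [0, 0, 0]}]}}

```text
clock: 30.72
position: [0.4836, 0.3648, 0.0459]
ee_rot: [0.0, 0.999, -0.045, -0.0]
contact_force: [0.5, -0.5, 0.5]
width: 0.068
```

Request:
{"api": "send_rows", "payload": {"deltas": [{"dp": [0, 0, 0], "rotation": [0, 0, 0]}, {"dp": [0, 0, 0], "rotation": [0, 0, 0]}, {"dp": [0, 0, 0], "rotation": [0, 0, 0]}, {"dp": [0, 0, 0], "rotation": [0, 0, 0]}, {"dp": [0, 0, 0], "rotation": [0, 0, 0]}, {"dp": [0, 0, 0], "rotation": [0, 0, 0]}], "fingers": 1, "grip_force": 40}}

```text
clock: 31.22
position: [0.4851, 0.3658, 0.0482]
ee_rot: [-0.001, 0.999, -0.045, 0.002]
contact_force: [0.4, -0.6, 6.4]
width: 0.0435
```

Request:
{"api": "send_rows", "payload": {"deltas": [{"dp": [0, 0, 0.3], "rotation": [0, 0, 0]}, {"dp": [0, 0, 0.6], "rotation": [0, 0, 0]}, {"dp": [0, 0, 0.75], "rotation": [0, 0, 0]}, {"dp": [0, 0, 0.75], "rotation": [0, 0, 0]}]}}

```text
clock: 31.55
position: [0.4863, 0.3668, 0.1415]
ee_rot: [-0.003, 0.999, -0.045, 0.004]
contact_force: [0.0, 0.8, -0.6]
width: 0.0431
```

Request:
{"api": "send_rows", "payload": {"deltas": [{"dp": [0, -0.3, 0], "rotation": [0, 0, 0.14]}, {"dp": [0.08, -0.6, 0], "rotation": [0, 0, 0.14]}, {"dp": [0.08, -0.9, 0], "rotation": [0, 0, 0.14]}, {"dp": [0.08, -1, 0], "rotation": [0, 0, 0.14]}]}}

```text
clock: 31.88
position: [0.4918, 0.2408, 0.135]
ee_rot: [0.002, 1.0, -0.01, -0.001]
contact_force: [-0.5, -0.3, -0.7]
width: 0.0433
```

Request:
{"api": "send_rows", "payload": {"deltas": [{"dp": [0, -0.2, -0.05], "rotation": [0, 0, 0]}, {"dp": [0, -0.2, -0.25], "rotation": [0, 0, 0]}, {"dp": [0, -0.2, -0.35], "rotation": [0, 0, 0]}, {"dp": [0, -0.2, -0.35], "rotation": [0, 0, 0]}, {"dp": [0, -0.2, -0.35], "rotation": [0, 0, 0]}]}}

```text
clock: 32.3
position: [0.4923, 0.221, 0.093]
ee_rot: [0.0, 1.0, -0.01, -0.001]
contact_force: [0.0, 0.1, -0.2]
width: 0.0435
```

```bash
python3 - <<'E'
from tr import *
s=st();p=eyes.get_image("wrist");save(p,"w27.png");W=wcloud(p);tray(p,W)
rc(W,"motor",.637,.218,.031,.05,.063);rc(W,"jar",.583,.219,.026,.052,.07);rc(W,"can",.537,.2195,.026,.05,.07)
E
```

```text
t 32.3 [0.4923 0.221  0.093 ] tool x yaw -1.12 tilt 0.15 w 0.0435 F [ 0.   0.1 -0.2]
tray mid y at x=.56 0.2197 yaw -1.07 outer 0.0604 inner 0.052 20
far end x [0.6148 0.6154 0.6161]
motor 2038 [621.8 219.6] [42.2 14.3] 88.8 z [0.0528 0.0565 0.058 ] 
jar 4441 [582.3 219.5] [39.  39.3] 57.0 z [0.0594 0.0606 0.0617] 
can 3254 [537.1 221.6] [38.1 35.4] 37.9 z [0.0573 0.0585 0.0596]
```

View pics/w27.png

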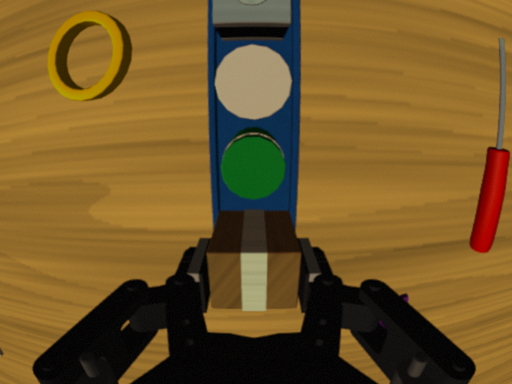

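Carton at (254,265) is centred on the tray (255), with a gap to the canister. Lowering.

Request:
{"api": "send_rows", "payload": {"deltas": [{"dp": [0.01, 0, -0.08], "rotation": [0, 0, 0]}, {"dp": [0.01, 0, -0.2], "rotation": [0, 0, 0]}, {"dp": [0.01, 0, -0.33], "rotation": [0, 0, 0]}, {"dp": [0.01, 0, -0.33], "rotation": [0, 0, 0]}, {"dp": [0.01, 0, -0.33], "rotation": [0, 0, 0]}]}}

```text
clock: 32.77
position: [0.4945, 0.2214, 0.0542]
ee_rot: [0.0, 1.0, -0.009, -0.0]
contact_force: [-0.1, 0.3, -0.3]
width: 0.043
```

Request:
{"api": "send_rows", "payload": {"deltas": [{"dp": [0, 0, -0.015], "rotation": [0, 0, 0]}, {"dp": [0, 0, -0.015], "rotation": [0, 0, 0]}]}}

```text
clock: 32.93
position: [0.4945, 0.2212, 0.0528]
ee_rot: [-0.0, 1.0, -0.009, 0.0]
contact_force: [-1.0, -1.0, -0.6]
width: 0.0432
```

Request:
{"api": "send_rows", "payload": {"deltas": [{"dp": [0, 0, 0], "rotation": [0, 0, 0]}, {"dp": [0, 0, 0], "rotation": [0, 0, 0]}, {"dp": [0, 0, 0], "rotation": [0, 0, 0]}, {"dp": [0, 0, 0], "rotation": [0, 0, 0]}], "fingers": -0.5}}

```text
clock: 33.27
position: [0.4945, 0.2211, 0.0529]
ee_rot: [-0.0, 1.0, -0.01, 0.0]
contact_force: [-0.4, -0.3, 0.7]
width: 0.0642
```

Request:
{"api": "send_rows", "payload": {"deltas": [{"dp": [0, 0, 0.3], "rotation": [0, 0, 0]}, {"dp": [0, 0, 0.6], "rotation": [0, 0, 0]}, {"dp": [0, 0, 0.9], "rotation": [0, 0, 0]}, {"dp": [0, 0, 1], "rotation": [0, 0, 0]}, {"dp": [0, -0.5, 1], "rotation": [0, 0, 0]}, {"dp": [0, -0.9, 1], "rotation": [0, 0, 0]}, {"dp": [0, -0.9, 1], "rotation": [0, 0, 0]}]}}

```text
clock: 33.85
position: [0.494, 0.1106, 0.1733]
ee_rot: [0.001, 1.0, -0.009, 0.001]
contact_force: [-0.2, -0.4, 0.2]
width: 0.0642
```

Request:
{"api": "send_rows", "payload": {"deltas": [{"dp": [0, -0.3, 0.2], "rotation": [0, 0, 0]}, {"dp": [0, -0.6, 0.6], "rotation": [0, 0, 0]}, {"dp": [0, -1, 0.8], "rotation": [0, 0, 0]}, {"dp": [0, -1, 0.8], "rotation": [0, 0, 0]}, {"dp": [0, -1, 0.8], "rotation": [0, 0, 0]}]}}

```text
clock: 34.27
position: [0.4966, -0.0116, 0.2727]
ee_rot: [0.002, 1.0, -0.012, 0.004]
contact_force: [1.1, -0.2, 0.1]
width: 0.0637
```

```bash
python3 - <<'E'
from tr import *
s=st();p=eyes.get_image("wrist");save(p,"w28.png");W=wcloud(p);tray(p,W)
for n,x,y,h in(("motor",.637,.218,.057),("jar",.583,.219,.061),("can",.537,.2195,.059),("carton",.493,.221,.059)): rc(W,n,x,y,.028,h-.005,h+.006)
rc(W,"B top",.647,-.205,.026,.076,.095,True)
rc(W,"A top",.603,-.203,.0255,.076,.095,True)
p=eyes.get_image("scene");save(p,"s28.png",crop=(130,110,370,300),scale=3)
for n in("case_c","extruder1_c"):
    print(n,[(np.round(d["box"]).tolist(),round(float(d["score"]),2)) for d in models.find_in(n,p)])
E
```

```text
t 34.27 [ 0.4966 -0.0116  0.2727] tool x yaw -1.35 tilt 0.55 w 0.0637 F [ 1.1 -0.2  0.1]
tray mid y at x=.56 0.2178 yaw -0.06 outer 0.0603 inner 0.0515 4
near end x [0.4555 0.4579 0.4674]
far end x [0.6336 0.6659 0.6682]
motor 895 [634.2 219.2] [43.4 50. ] 87.9 z [0.0544 0.0566 0.0599] 
jar 505 [594.2 222.6] [38.3 33.6] 81.2 z [0.0586 0.0603 0.0616] 
can 487 [533.7 218.4] [40.6 35.6] 36.4 z [0.0561 0.0582 0.0596] 
carton 693 [497.8 220.7] [45.1 44.7] 88.4 z [0.0566 0.0583 0.0596] 
B top 736 [ 645.3 -204.8] [37.1 34.7] 87.7 z [0.0781 0.0801 0.083 ] [0.0844 0.0005]
A top 762 [ 606.2 -203. ] [37.5 44.2] 86.7 z [0.0781 0.0801 0.0833] [0.0453 0.0002]
case_c []
extruder1_c [([274.0, 143.0, 298.0, 166.0], 0.63), ([316.0, 155.0, 336.0, 180.0], 0.32)]
```

View pics/w28.png

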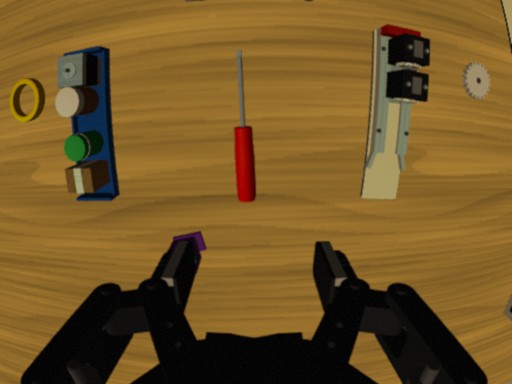

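View pics/s28.png

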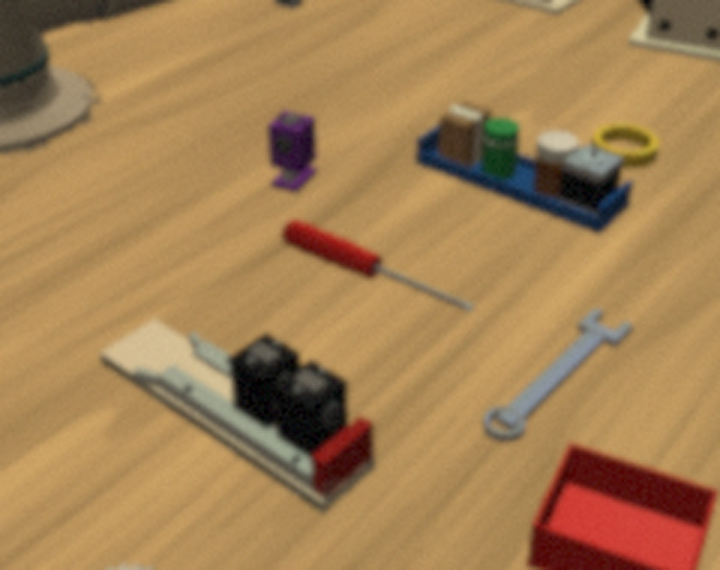

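The row is in place, but the jar reads about 12 mm nearer the motor than before (594 against 582 mm). It may have been knocked, so I'll look closer.

Request:
{"api": "send_rows", "payload": {"deltas": [{"dp": [0.1, 0.3, 0], "rotation": [0, 0, 0]}, {"dp": [0.1, 0.6, 0], "rotation": [0, 0, 0]}, {"dp": [0.1, 0.9, 0], "rotation": [0, 0, 0]}, {"dp": [0.1, 1, 0], "rotation": [0, 0, 0]}]}}

```text
clock: 34.8
position: [0.505, 0.1184, 0.2671]
ee_rot: [-0.002, 1.0, -0.007, -0.002]
contact_force: [0.1, -0.1, -0.7]
width: 0.0639
```

Request:
{"api": "send_rows", "payload": {"deltas": [{"dp": [-0.2, 0.3, 0], "rotation": [0, 0, 0]}, {"dp": [-0.2, 0.6, 0], "rotation": [0, 0, 0]}, {"dp": [-0.2, 0.9, 0], "rotation": [0, 0, 0]}, {"dp": [-0.2, 0.9, 0], "rotation": [0, 0, 0]}, {"dp": [-0.2, 0.9, 0], "rotation": [0, 0, 0]}, {"dp": [-0.2, 0.9, 0], "rotation": [0, 0, 0]}]}}

```text
clock: 35.3
position: [0.4815, 0.2213, 0.2675]
ee_rot: [0.001, 1.0, -0.009, -0.001]
contact_force: [0.8, 0.1, -0.0]
width: 0.064
```

```bash
python3 - <<'E'
from tr import *
s=st();p=eyes.get_image("wrist");save(p,"w29.png");W=wcloud(p);tray(p,W)
for n,x,y,r,h in(("motor",.637,.218,.03,.057),("jar",.592,.22,.024,.061),("can",.537,.2195,.0245,.059),("carton",.492,.221,.026,.059)): rc(W,n,x,y,r,h-.002,h+.002)
p=eyes.get_image("top");save(p,"top29.png");W=cloud(p)
for n,x,y,h in(("motor",.637,.218,.057),("jar",.592,.219,.061),("can",.537,.2195,.059),("carton",.492,.221,.059)): rc(W,n,x,y,.026,h-.005,h+.006)
E
```

```text
t 35.3 [0.4815 0.2213 0.2675] tool x yaw -0.98 tilt 0.15 w 0.064 F [ 0.8  0.1 -0. ]
tray mid y at x=.56 0.2195 yaw -1.06 outer 0.0586 inner 0.0525 24
near end x [0.4547 0.4577 0.4595]
far end x [0.6364 0.6669 0.6681]
motor 1288 [635.  219.4] [43.1 47.9] 89.2 z [0.0555 0.0569 0.0585] 
jar 929 [596.4 223.3] [36.8 38.4] 44.5 z [0.0594 0.0606 0.0618] 
can 775 [535.7 220.6] [35.6 33.9] 89.1 z [0.0574 0.0586 0.0599] 
carton 1097 [492.3 221.4] [43.8 33.2] 88.9 z [0.0575 0.0587 0.0598] 
motor 240 [634.6 219.7] [42.2 45.4] 86.9 z [0.0558 0.0585 0.0618] 
jar 183 [595.7 223.5] [39.4 39.5] 3.9 z [0.0593 0.0621 0.0648] 
can 95 [536.8 215.3] [34.  24.1] 27.1 z [0.0573 0.06   0.0624] 
carton 175 [495.4 220.4] [42.6 44.2] 0.2 z [0.0572 0.0602 0.0632]
```

View pics/w29.png

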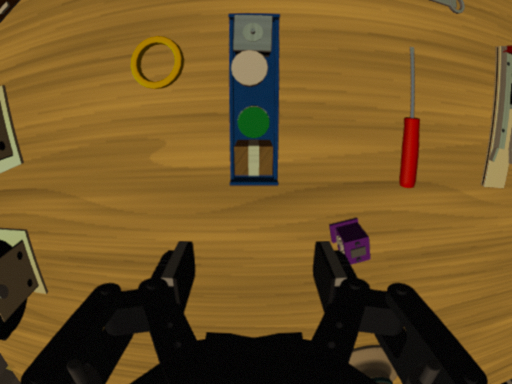

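View pics/top29.png

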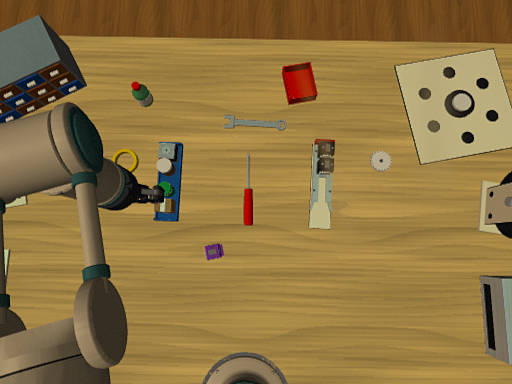

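The jar was knocked about 14 mm against the motor, but it is still upright on the tray floor: top at 60.6 mm, 4.5 mm off the centre line (13 allowed). No other spares or modules are on the bench, including the area near the base that the arm hid before. Handing in.

```bash
python3 - <<'E'
from rig import manip
print(manip.sign_off())
E
```

```text
the job is handed in; nothing more can be done
None
```

I docked both black modules on the rail and packed all four spares upright in the blue tray. The job was handed in at about 35 s. There was no third module and no orange case.

**Modules:** The last measurements put them at x ≈ 0.085 m (against the red stop) and x ≈ 0.041 m in the rail's frame. They were within 1 mm sideways, with block tops at 80 mm, as expected. While I slid the second one in, the wrist felt about 12 N, probably the foot rubbing under the lips. I lowered it about 4 mm in two steps and it went home.

**Spares:** From the far end, the tray holds the motor, jar, canister and carton. Their tops measured 56.9, 60.6, 58.6 and 58.7 mm, each within 0.5 mm of what sitting flat on the floor should give.

**Disagreement:** The jar had moved about 14 mm after I placed it and now sits close against the motor. It is upright and about 4.5 mm off the tray's centre line (13 mm allowed), so I left it.

**Left alone:** I did not touch the purple look-alike. The screwdriver, spanner, gear wheel and tape roll looked unmoved in the last pictures, though I did not measure them again.

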